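# Stoke the cold stove with a scoop of briquettes

## Robot

A 7-joint arm with a two-finger parallel gripper is mounted at the origin on the work surface. World frame = base frame: x ahead of the robot, y to its left, z up, the work surface at z = 0. Lengths are in m, angles in rad, forces in N, time in s.
With the tool pointing down it reaches from about 0.425 to 0.875 m from the base axis. Payload 4.7 kg.
Tool frame: the origin (TCP) lies on the centre line of the jaws, within the pads' length; the fingertips stand ahead of it and the grasp point (between the pads) lies 2 mm behind it (nose_length is the z of the fingertips in the tool frame, in m); z points along the fingers, y is the line along which they close (so a half turn about z gives the same grasp; the last joint's range is limited). The gripper opens to 87 mm and grips with 3 to 60 N. Pads are 19 mm wide; open, the fingers measure 117 mm over their backs; the gripper's body (75 mm by 190 mm) begins 51 mm behind the grasp point.
Start: joints at [-1.251, 0.321, -0.07, 1.45, 0.023, 1.371, -0.057], TCP at [0.196, 0.62, 0.218] pointing down, gripper open.
Joint ranges: [-2.86, 2.86], [-0.3, 2.09], [-1.38, 1.24], [0.06, 2.45], [-1.56, 4.7], [0.09, 2.05], [-2.69, 2.69]. Speed limits (rad/s): [2.57, 2.57, 3.14, 3.14, 3.14, 3.14, 3.14].

## Interface

Orientations are given as a rotation vector (axis times angle).
In Python, from bench import * gives the robot as it stands.
- The arm moves only by the tool send_rows, never from a script. Its arguments are lists of equal length, an entry for each row: "xyz": the shift along the tool's x, y, z in mm, a list of three; "dr": the turn, a rotation vector about the tool's x, y, z in rad, a list of three. A call has exactly 10 rows; each row is the pose to reach, as a shift and turn from the pose commanded when the call began, along the tool's axes at that moment; what a row does not reach only later rows make up. A row lasts 1/12 s, in which the tool goes at most 41.7 mm and 7.16 degrees, less where a joint would pass 70% of its speed; a pose out of reach is approached as far as the arm can. A call with a gripper value outside its range is refused whole. "jaw" is the finger opening in mm, from 0 to 87, set as the call begins (left out, the last holds). The fingers move at their own pace and stop on an object; "grip_force" is the grip in N (left out, the last holds). Time passes only in rows, so rows that repeat a pose let the fingers close, or fill a call up. It gives the time, the measured TCP pose, the force, the opening and the grip force at its end, in the units of the state.
- get_state(): the state, without advancing time (a new reading comes with each control period).
- get_image(name): name is "scene" or "top" or "wrist"; returns the picture (420x560x3 uint8, red, green, blue); there is no depth.
- calibration(name): a dict with "vfov" (degrees; the focal length in pixels is half the picture's height over the tangent of half this angle, whatever the lens; pixels are square), "cx", "cy" (the principal point, pixels), "k1" (the pictures are not rectified: a ray, as slopes to the right and down, at radius r is drawn at 1 + k1 r^2 times it, then the intrinsics apply), "rvec" (rotation vector, rad) and "tvec" (3), from world to camera coordinates, as OpenCV has them; the wrist camera has in their place "hand_eye" (4x4, takes a point from camera to tool coordinates, whose origin is the TCP and whose axes are the flange's). Camera axes: x right, y down, z forward; pixel columns grow to the right and rows downward; lengths in m; the calibration is good to about 2 mm. A picture is of the moment at which its call begins: read the wrist's pose just before it. calibration takes no time and is no camera call.
- close_job(): hands the job in; it is judged then, once.
The state is a dict: "time": time; "joint_positions": joint angles; "qd": joint speeds; "joint_torque": joint torques, N m; "position": TCP position; "tool_rot": TCP orientation; "ft_force": force on the tool from outside, world axes, zero at the start; "torque": the same for the moment, N m; "grip_width": opening from 0.0 (shut) to 1.0 (fully open); "grip_force": force on a finger pad.
Only numpy, scipy, OpenCV 4.12 (cv2) and the standard library are available. Lean on these libraries where they do the work, as an engineer would, in place of code of your own. Each camera call takes 0.05 s, during which the arm holds its last target. There are 200 camera calls.

## Task

Get the cold stove ready for the evening: swing its loading cover right aside by the knob, scoop up at least three briquettes from the trough in one scoopful and tip them through the hole into the stove. Then stand the scoop level on the bench and swing the cover fully shut; handle the briquettes only with the scoop, leave none lying outside the stove and the trough, and leave the other things on the bench where they are.

Things in the scene. Friction and masses are not known exactly. Their poses are not given: they have to be found in the camera images.
- cover (a joint): swivel cover over the stove's loading hole: a 170 mm, 8 mm thick iron disc lying level on the stove's top plate and turning about an upright pin at cover_pivot. 0 = hole fully covered (a stop), grows anticlockwise seen from above, stop at 2.1; past about 1.5 the hole is clear enough to load. It stays where it is left; about 0.25 N m to turn. May start slightly ajar
- cover_knob (a point): middle of the cover's upright round wooden knob (26 mm across, 38 mm high; its top 19 mm above this point), 130 mm from the pivot; it travels in a level arc with the cover, 243 mm above the bench. With the cover shut it stands 33 mm beyond the hole's centre, seen from the pivot
- cover_pivot (a point): the cover's pivot pin on the stove's top plate, 97 mm from the centre of the loading hole
- stove: cold round sheet-steel stove, 300 mm across and 200 mm high, fixed; origin on the bench under its centre, z up; its ash door faces along its -x, its flue leaves low along its -y (90 mm pipe, centre 120 mm up), the cover's pivot lies on its +y side, and the open cover lies out over its +x, +y side, 202 to 210 mm above the bench
- loading_hole (a point): centre of the round loading hole, 150 mm across, in the stove's flat top plate, over the stove's centre, 200 mm above the bench; the firebox floor below is 60 mm above the bench and 284 mm across
- trough: galvanised fuel trough, fixed. Origin on the bench under its centre; long axis x. Inside floor 260 mm long (x) and 110 mm wide, its surface 3 mm above the bench; the long sides stand upright, the two ends flare outwards (45 mm over their height), rim 58 mm above the bench, 350 mm long at the rim. The briquettes lie in one layer on its +x half; its -x half is bare floor, just long enough to set the scoop down
- briquette1: black pillow briquette, round, 38 mm across and 26 mm thick, about 25 g, slides easily on the sheet steel, lying in the trough; origin at its centre. One of six
- briquette2: black pillow briquette, round, 38 mm across and 26 mm thick, about 25 g, slides easily on the sheet steel, lying in the trough; origin at its centre. One of six
- briquette3: black pillow briquette, round, 38 mm across and 26 mm thick, about 25 g, slides easily on the sheet steel, lying in the trough; origin at its centre. One of six
- briquette4: black pillow briquette, round, 38 mm across and 26 mm thick, about 25 g, slides easily on the sheet steel, lying in the trough; origin at its centre. One of six
- briquette5: black pillow briquette, round, 38 mm across and 26 mm thick, about 25 g, slides easily on the sheet steel, lying in the trough; origin at its centre. One of six
- briquette6: black pillow briquette, round, 38 mm across and 26 mm thick, about 25 g, slides easily on the sheet steel, lying in the trough; origin at its centre. One of six
- scoop: open-fronted sheet-steel hand scoop, about 0.26 kg, standing level on the bench: 120 mm long (x), 92 mm wide (y), floor 2.5 mm thick, side and back walls 50 mm high, the sides sloping down to the mouth at +x; a strap crosses the sides at x = 4 mm, 49 to 52 mm up. Origin under its middle, z up
- scoop_grip (a point): centre of the scoop's level wooden grip bar, over the top of the scoop along its x: 71 mm long, 22 mm wide (y), 24 mm high; 27.5 mm behind the scoop's origin and 96 mm above its underside; free space of 32 mm under the bar
- scoop_lip (a point): middle of the scoop's front lip, at the underside, 60 mm in front of the scoop's origin
- scoop_bowl (a point): middle of the inside of the scoop, 20 mm above its underside
- mug: white mug, 84 mm across, 85 mm high, a bystander; origin under its centre
- tin: food tin, 74 mm across, 105 mm high, a bystander; origin under its centre
- jar: glass jar, 70 mm across, 95 mm high, a bystander; origin under its centre
- brick: brick lying flat, 100 x 215 x 65 mm (x, y, z), a bystander; origin under its centre
- green_bottle: green glass bottle, 72 mm across, 230 mm high, a bystander; origin under its centre
- amber_bottle: amber glass bottle, 68 mm across, 220 mm high, a bystander; origin under its centre
- matchbox: large card matchbox lying flat, 110 x 65 x 22 mm (x, y, z), a bystander; origin under its centre

How it is judged:
By the outcome, as a careful person would: the job done as asked, in the order asked, and still so for the second after the job is handed in, with the robot touching nothing.
It also fails if it takes over 72 s, if anything falls off the work surface, if the arm or the gripper's body presses on something with over 40 N, if the wrist force passes 120 N, or if a joint passes its speed limit or range.

## Working session

There is one attempt and no reset: what is moved stays moved. The work goes in short steps, Python scripts to look and compute and a tool call to move; the robot and the scene stay as the last step left them, time stands still between calls to the robot, and variables do not carry over. Pictures are saved under pics/ and viewed, at most 10 in all, crops included, and the job is handed in when it is done.

Besides the shell and the picture viewer there is one more tool, called after "Request:" by a JSON object that holds its "method" and its "body". send_rows: Moves the arm, as the interface text tells. Its arguments: {"type":"object","properties":{"xyz":{"type":"array"},"dr":{"type":"array"},"jaw":{"type":"number"},"grip_force":{"type":"number"}},"required":["xyz","dr"]}

```bash
ls; mkdir -p pics
python3 - <<'E'
from bench import *
import cv2,numpy as np
s=get_state();print({k:np.round(v,3).tolist() for k,v in s.items()})
ims=[get_image(n) for n in("scene","top")]
for n,i in zip(("scene","top"),ims):
    cv2.imwrite(f"pics/{n}0.png",i[:,:,::-1]); c=calibration(n);print(n,{k:np.round(v,4).tolist() for k,v in c.items()})
print(calibration("wrist"))
E
```

```text
pics
{'time': 0.0, 'joint_positions': [-1.251, 0.322, -0.07, 1.452, 0.023, 1.371, -0.057], 'qd': [-0.001, -0.001, -0.0, -0.001, -0.0, 0.0, 0.0], 'joint_torque': [-0.0, -49.128, -0.404, -31.252, -0.064, 0.044, 0.0], 'position': [0.196, 0.619, 0.217], 'tool_rot': [-0.478, -3.105, 0.003], 'ft_force': [0.436, 0.261, -0.525], 'torque': [-0.021, 0.016, 0.012], 'grip_force': 0.0, 'grip_width': 0.998}
scene {'vfov': 50.4573, 'cx': 285.5929, 'cy': 217.7153, 'k1': -0.0354, 'rvec': [1.5123, 1.7577, -0.9485], 'tvec': [0.0384, -0.1329, 1.9841]}
top {'vfov': 49.4211, 'cx': 275.9238, 'cy': 209.5023, 'k1': -0.0282, 'rvec': [2.1222, -2.0908, 0.2337], 'tvec': [0.0324, 0.5481, 1.4983]}
{'vfov': 63.523912463683565, 'cx': 281.1829406956728, 'cy': 210.118412061232, 'k1': -0.04000697169370199, 'hand_eye': array([[ 7.33375579e-04, -9.65936561e-01, -2.58777940e-01,
         7.06747594e-02],
       [ 9.99999652e-01,  8.11439111e-04, -1.94851931e-04,
         1.29321038e-03],
       [ 3.98197146e-04, -2.58777707e-01,  9.65936820e-01,
        -1.67607231e-01],
       [ 0.00000000e+00,  0.00000000e+00,  0.00000000e+00,
         1.00000000e+00]])}
```

View pics/scene0.png

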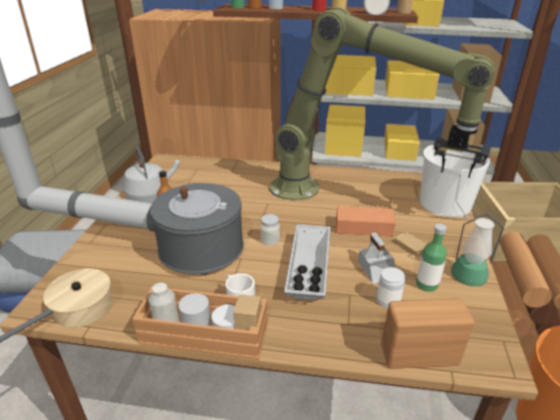

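View pics/top0.png

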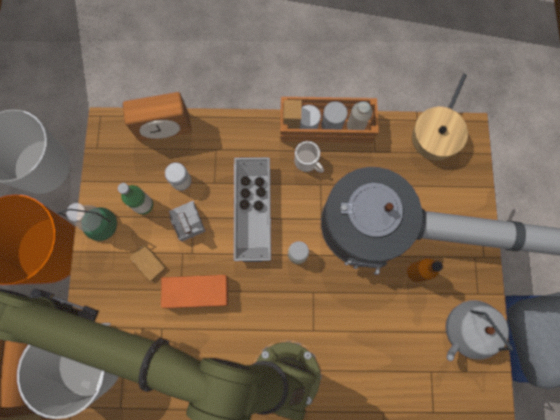

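The scene shows the stove with the cover near shut: knob about (389,207) and pivot about (347,208) in the top view. The trough is at (253,208) with briquettes at its far end, and the scoop is at (186,220). I'll enlarge the middle of the top view.

```bash
cat > h.py <<'E'
import numpy as np,cv2
from scipy.spatial.transform import Rotation as R
from bench import *
def cam(n,st=None):
    c=calibration(n); f=210/np.tan(np.radians(c["vfov"])/2)
    K=np.array([[f,0,c["cx"]],[0,f,c["cy"]],[0,0,1.]])
    if "rvec" in c:
        Rm=R.from_rotvec(np.ravel(c["rvec"])).as_matrix(); Rw=Rm.T; o=-Rm.T@np.ravel(c["tvec"])
    else:
        T=np.eye(4);T[:3,:3]=R.from_rotvec(st["tool_rot"]).as_matrix();T[:3,3]=st["position"]
        T=T@c["hand_eye"];Rw=T[:3,:3];o=T[:3,3]
    return K,c["k1"],Rw,o
def rays(uv,n,st=None):
    K,k1,Rw,o=cam(n,st)
    p=cv2.undistortPoints(np.array(uv,float).reshape(-1,1,2),K,np.array([k1,0,0,0.]))[:,0]
    d=np.c_[p,np.ones(len(p))]@Rw.T
    return o,d
def onz(uv,n,z,st=None):
    o,d=rays(uv,n,st); return o+d*((np.asarray(z)-o[2])/d[:,2])[:,None]
def proj(P,n,st=None):
    K,k1,Rw,o=cam(n,st); rv=R.from_matrix(Rw.T).as_rotvec()
    return cv2.projectPoints(np.array(P,float).reshape(-1,1,3),rv,-Rw.T@o,K,np.array([k1,0,0,0,0.]))[0][:,0]
E
python3 - <<'E'
from h import *
i=cv2.imread("pics/top0.png")
cv2.imwrite("pics/crop.png",cv2.resize(i[150:280,160:430],None,fx=2.95,fy=2.95,interpolation=cv2.INTER_CUBIC))
print(cam("top")[2:])
P={"stoveTopCentre":(372,215,.2),"knob":(389,207,.262),"pivot":(347,208,.21),"hole":(372,215,.2)}
for k,v in P.items(): print(k,onz([v[:2]],"top",[v[2]])[0].round(3))
E
```

```text
(array([[ 1.45045344e-02, -9.76004433e-01,  2.17267036e-01],
       [-9.99888257e-01, -1.49441898e-02, -3.80553900e-04],
       [ 3.61830211e-03, -2.17237238e-01, -9.76112130e-01]]), array([0.20899081, 0.04112758, 1.58148364]))
stoveTopCentre [ 0.504 -0.257  0.2  ]
knob [ 0.515 -0.295  0.262]
pivot [ 0.522 -0.179  0.21 ]
hole [ 0.504 -0.257  0.2  ]
```

View pics/crop.png

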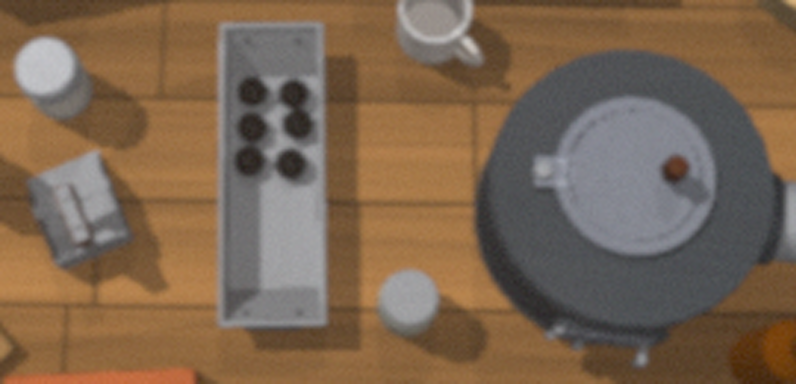

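The crop shows the cover nearly shut: pivot lug (545,172), knob (676,168) and disc centre (637,175). The six briquettes are in 2×3 at the trough's far end, and the scoop's grip bar runs about (62,185)–(80,245).

Run:
```python
from h import *
def c(z,*uv): return onz([(u/2.95+160,v/2.95+150) for u,v in uv],"top",np.full(len(uv),z)).round(3)[:,:2].tolist()
print("trough rim",c(.058,(221,25),(323,25),(325,326),(219,326)))
print("briq",c(.020,(252,91),(294,94),(252,128),(299,125),(249,162),(291,164)))
print("grip",c(.108,(62,185),(80,245)),"body50",c(.05,(30,185),(98,153),(130,240),(62,265)),"body0",c(.0,(30,185),(98,153),(130,240),(62,265)))
print("stove top",c(.2,(482,190),(775,190),(630,50),(630,328),(630,190)))
print("pivot",c(.21,(545,172)),"disc",c(.21,(637,175)),"knob",c(.262,(677,168)))
print("mug",c(.085,(435,10)),"jar?",c(.1,(410,295),(48,68)),"amber",[onz([(436,266)],"top",[.22])[0].round(3)],"green",onz([(124,188)],"top",[.23])[0].round(3))
print("flue",onz([(430,225),(520,236)],"top",[.12,.12]).round(3))
```

```text
trough rim [[0.729, 0.187], [0.731, 0.066], [0.373, 0.057], [0.372, 0.177]]
briq [[0.659, 0.15], [0.656, 0.1], [0.613, 0.149], [0.618, 0.093], [0.571, 0.151], [0.57, 0.101]]
grip [[0.521, 0.354], [0.454, 0.33]] body50 [[0.533, 0.404], [0.573, 0.326], [0.47, 0.284], [0.44, 0.361]] body0 [[0.544, 0.415], [0.584, 0.336], [0.478, 0.292], [0.447, 0.371]]
stove top [[0.503, -0.107], [0.508, -0.416], [0.66, -0.267], [0.36, -0.258], [0.506, -0.262]]
pivot [[0.521, -0.172]] disc [[0.52, -0.268]] knob [[0.516, -0.297]]
mug [[0.742, -0.066]] jar? [[0.405, -0.037], [0.66, 0.38]] amber [array([ 0.346, -0.44 ,  0.22 ])] green [0.57  0.508 0.23 ]
flue [[ 0.49  -0.464  0.12 ]
 [ 0.458 -0.759  0.12 ]]
```

```bash
cat >> h.py <<'E'
def down(psi):  # tool down, tool y at azimuth psi deg
    p=np.radians(psi); return np.array([[-np.sin(p),np.cos(p),0],[np.cos(p),np.sin(p),0],[0,0,-1.]])
def goto(P,Rt,st=None):
    st=st or get_state(); R0=R.from_rotvec(st["tool_rot"]).as_matrix()
    if np.isscalar(Rt): Rt=down(Rt)
    Rt=np.asarray(Rt)
    d=R0.T@(np.array(P)-st["position"])*1000; r=R.from_matrix(R0.T@Rt).as_rotvec()
    return d.round(0).tolist(),r.round(3).tolist()
def log():
    import json
    s=get_state(); open("log.jsonl","a").write(json.dumps({k:np.asarray(v).tolist() for k,v in s.items()})+"\n"); return s
E
python3 - <<'E'
from h import *
log()
import bench; print([x for x in dir(bench) if not x.startswith('__')])
print(goto((.44,.32,.36),38))
E
```

```text
['MotionError', 'calibration', 'close_job', 'get_image', 'get_state', 'nose_length']
([-323.0, -212.0, -143.0], [-0.002, 0.001, 0.602])
```

Request:
{"method": "send_rows", "body": {"xyz": [[-20,-15,-40],[-55,-35,-75],[-90,-60,-105],[-130,-85,-125],[-170,-110,-143],[-210,-138,-143],[-245,-160,-143],[-280,-185,-143],[-323,-212,-143],[-323,-212,-143]], "dr": [[0,0,0.06],[0,0,0.12],[0,0,0.19],[0,0,0.26],[0,0,0.33],[0,0,0.4],[0,0,0.47],[0,0,0.54],[0,0,0.6],[0,0,0.6]], "jaw": 87, "grip_force": 10}}

```text
time: 0.93
position: [0.4292, 0.3326, 0.3606]
tool_rot: [-1.378, -2.823, -0.0]
ft_force: [0.7, 0.1, 0.3]
grip_width: 1.0
grip_force: 0.0
```

Run:
```python
from h import *
s=log(); i=get_image("wrist"); cv2.imwrite("pics/w1.png",i[:,:,::-1])
print(s["position"],s["tool_rot"],s["joint_positions"],nose_length)
import pickle; pickle.dump(s,open("s1.pkl","wb"))
print(proj([[.4875,.342,.108],[.551,.122,.0]],"wrist",s))
```

```text
[0.42919804 0.33263124 0.36059198] [-1.37801489e+00 -2.82313657e+00 -4.07991150e-04] [-0.91623802  0.05774711  0.22045467  1.48105259 -0.01281831  1.60398533
 -0.03395938] 0.017
[[321.02715364 200.47931035]
 [261.35321333 304.4850138 ]]
```

View pics/w1.png

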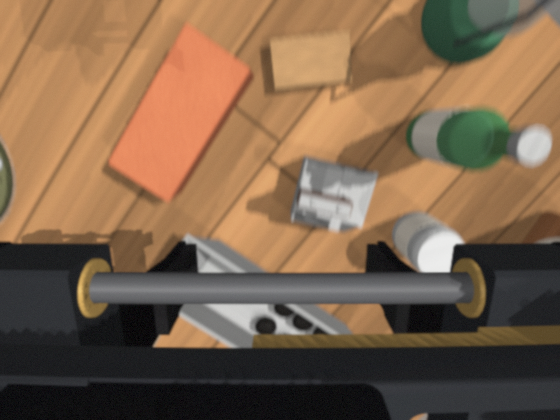

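The wrist view shows the scoop around (330,200), with its back wall at left (300,190) and mouth at right, which matches the top-view estimate to about 5 mm. The gripper hides the lower half of the picture.

Run:
```python
from h import *
print(goto((.514,-.297,.34),0))
out=[]
for n,(x0,y0,x1,y1) in {"top":(380,198,400,216),"scene":(174,182,194,202)}.items():
    im=cv2.imread(f"pics/{n}0.png")[y0:y1,x0:x1].astype(int); m=(im[...,2]-im[...,0]>25)
    v,u=np.nonzero(m); print(n,m.sum(),u.mean()+x0,v.mean()+y0); out.append(rays([(u.mean()+x0,v.mean()+y0)],n))
A=[];b=[]
for o,d in out:
    d=d[0]/np.linalg.norm(d[0]);M=np.eye(3)-np.outer(d,d);A.append(M);b.append(M@o)
print(np.linalg.lstsq(np.vstack(A),np.hstack(b),rcond=None)[0])
```

```text
([-540.0, -314.0, 24.0], [0.003, 0.006, 0.65])
top 40 388.8 206.2
scene 143 182.37062937062936 187.3846153846154
[ 0.51895365 -0.29868355  0.2621401 ]
```

Request:
{"method": "send_rows", "body": {"xyz": [[-36,-21,1],[-70,-41,2],[-105,-61,4],[-140,-81,5],[-175,-102,6],[-210,-122,8],[-245,-142,9],[-280,-163,10],[-315,-183,12],[-330,-192,12]], "dr": [[0,0,0.04],[0,0,0.08],[0,0,0.13],[0,0,0.17],[0,0,0.21],[0,0,0.25],[0,0,0.3],[0,0,0.34],[0,0,0.38],[0,0,0.4]]}}

```text
time: 1.82
position: [0.4804, -0.05, 0.3483]
tool_rot: [1.919, 2.486, -0.002]
ft_force: [-0.5, -0.8, 0.6]
grip_width: 1.002
grip_force: 0.0
```

Run:
```python
from h import *
s=log();print(s["position"]); print(goto((.518,-.298,.34),0), goto((.518,-.298,.245),0))
```

```text
[ 0.48044681 -0.05002293  0.34831335]
([-249.0, -26.0, 9.0], [-0.0, 0.002, 0.256]) ([-249.0, -26.0, 104.0], [-0.0, 0.002, 0.256])
```

Request:
{"method": "send_rows", "body": {"xyz": [[-38,-4,2],[-77,-8,4],[-116,-12,6],[-155,-16,9],[-194,-20,9],[-230,-24,9],[-249,-26,15],[-249,-26,45],[-249,-26,75],[-249,-26,103]], "dr": [[0,0,0.04],[0,0,0.08],[0,0,0.12],[0,0,0.16],[0,0,0.2],[0,0,0.24],[0,0,0.256],[0,0,0.256],[0,0,0.256],[0,0,0.256]]}}

```text
time: 2.65
position: [0.521, -0.2907, 0.2437]
tool_rot: [-2.212, -2.23, 0.001]
ft_force: [0.2, 0.2, -0.9]
grip_width: 0.998
grip_force: 0.0
```

Request:
{"method": "send_rows", "body": {"xyz": [[0,0,0],[0,0,0],[0,0,0],[0,0,0],[0,0,0],[0,0,0],[0,0,0],[0,0,0],[0,0,0],[0,0,0]], "dr": [[0,0,0],[0,0,0],[0,0,0],[0,0,0],[0,0,0],[0,0,0],[0,0,0],[0,0,0],[0,0,0],[0,0,0]], "jaw": 20, "grip_force": 6}}

```text
time: 3.48
position: [0.5211, -0.2907, 0.2456]
tool_rot: [2.211, 2.231, 0.0]
ft_force: [-0.6, -0.1, 0.2]
grip_width: 0.33
grip_force: 0.0
```

Run:
```python
from h import *
s=log();print(s["position"],s["grip_width"]*87,s["ft_force"],s["joint_positions"])
i=get_image("top"); cv2.imwrite("pics/t2.png",cv2.resize(i[130:290,270:450,::-1],None,fx=3.5,fy=3.5,interpolation=cv2.INTER_CUBIC))
```

```text
[ 0.52108782 -0.29072641  0.24558827] 28.7153812447189 [-0.56870213 -0.1327387   0.24383768] [-0.26127861  0.25403318  0.87199547  1.57602915 -0.19656041  1.4031669
  0.63687329]
```

View pics/t2.png

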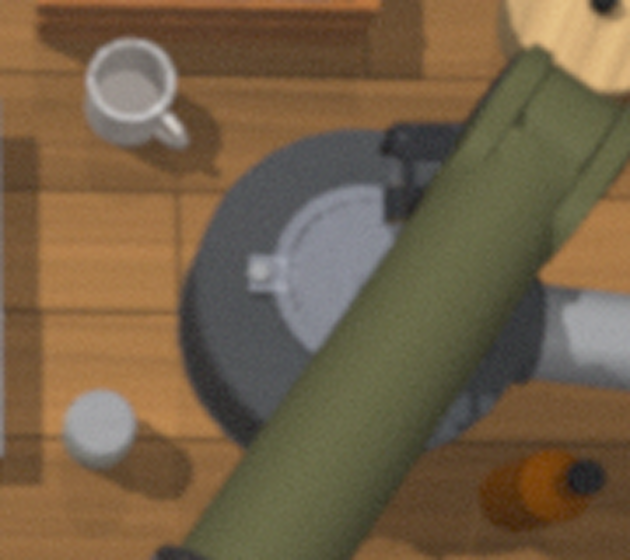

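The arm hides the knob in this view, while the disc and pivot (262,270) look unmoved. I'll confirm the grasp from the finger width.

Request:
{"method": "send_rows", "body": {"xyz": [[-3,0,0],[-6,0,0],[-6,0,0],[-6,0,0],[-6,0,0],[-6,0,0],[-6,0,0],[-6,0,0],[-6,0,0],[-6,0,0]], "dr": [[0,0,0],[0,0,0],[0,0,0],[0,0,0],[0,0,0],[0,0,0],[0,0,0],[0,0,0],[0,0,0],[0,0,0]], "jaw": 18, "grip_force": 6}}

```text
time: 4.37
position: [0.5214, -0.2934, 0.245]
tool_rot: [-2.205, -2.231, -0.005]
ft_force: [-1.2, 5.7, 1.7]
grip_width: 0.292
grip_force: 6.0
```

Run:
```python
from h import *
s=log();print(s["position"],s["grip_width"]*87,s["grip_force"])
# arc from the knob about pivot
piv=np.array([.518,-.168]); p0=s["position"][:2]; a0=np.degrees(np.arctan2(*(p0-piv)[::-1])); print("az",a0,"rad",np.linalg.norm(p0-piv))
psi0=np.degrees(2*np.arctan2(s["tool_rot"][1],s["tool_rot"][0]))-90; print("psi",psi0)
xs=[];drs=[]
for k in range(1,21):
    th=np.radians(a0+5.6*k); P=np.r_[piv+.130*np.array([np.cos(th),np.sin(th)]),.2455]
    d,r=goto(P,a0+90+5.6*k if k>3 else a0+90+5.6*k,s); print(k,d,r)
```

```text
[ 0.52138773 -0.2934395   0.24504247] 25.36735236230128 6.000603787251748
az -88.45299481171367 rad 0.1254852373947319
psi -359.34500037487476
1 [-4.0, 13.0, -0.0] [-0.001, -0.006, -0.113]
2 [-2.0, 25.0, -0.0] [-0.001, -0.006, -0.211]
3 [2.0, 38.0, -0.0] [-0.0, -0.006, -0.309]
4 [6.0, 49.0, -0.0] [-0.0, -0.006, -0.407]
5 [12.0, 61.0, -0.0] [0.0, -0.006, -0.504]
6 [18.0, 72.0, -0.0] [0.0, -0.006, -0.602]
7 [26.0, 82.0, -0.0] [0.001, -0.006, -0.7]
8 [35.0, 91.0, -0.0] [0.001, -0.006, -0.797]
9 [44.0, 99.0, -0.0] [0.001, -0.006, -0.895]
10 [54.0, 107.0, -0.0] [0.002, -0.006, -0.993]
11 [65.0, 113.0, -0.0] [0.002, -0.006, -1.091]
12 [77.0, 119.0, -0.0] [0.002, -0.006, -1.188]
13 [89.0, 123.0, -0.0] [0.002, -0.006, -1.286]
14 [101.0, 126.0, -0.0] [0.003, -0.005, -1.384]
15 [114.0, 128.0, 0.0] [0.003, -0.005, -1.482]
16 [127.0, 128.0, 0.0] [0.003, -0.005, -1.579]
17 [139.0, 127.0, 0.0] [0.004, -0.005, -1.677]
18 [152.0, 125.0, 0.0] [0.004, -0.005, -1.775]
19 [164.0, 122.0, 0.0] [0.004, -0.005, -1.873]
20 [176.0, 118.0, 0.0] [0.005, -0.005, -1.97]
```

Request:
{"method": "send_rows", "body": {"xyz": [[-1,13,0],[1,25,0],[5,38,0],[9,49,0],[15,61,0],[21,72,0],[29,82,0],[38,91,0],[47,99,0],[57,107,0]], "dr": [[0,0,-0.11],[0,0,-0.21],[0,0,-0.31],[0,0,-0.41],[0,0,-0.5],[0,0,-0.6],[0,0,-0.7],[0,0,-0.8],[0,0,-0.9],[0,0,-0.99]], "jaw": 31}}

```text
time: 5.2
position: [0.6274, -0.2416, 0.2454]
tool_rot: [0.882, 3.014, -0.006]
ft_force: [-0.9, -4.0, -0.7]
grip_width: 0.354
grip_force: 1.6
```

Run:
```python
from h import *
s=log();print(s["position"],s["grip_width"]*87,s["ft_force"],s["joint_positions"])
piv=np.array([.518,-.168]); p0=s["position"][:2]; a0=np.degrees(np.arctan2(*(p0-piv)[::-1])); print("az",a0,"rad",np.linalg.norm(p0-piv))
for a in list(np.arange(-30,17,5.8))+[18]:
    th=np.radians(a); P=np.r_[piv+.130*np.array([np.cos(th),np.sin(th)]),.2455]
    print(round(a,1),*goto(P,a+90,s))
```

```text
[ 0.62735498 -0.2416489   0.24539849] 30.826378093781965 [-0.90214854 -3.97735692 -0.71289677] [-0.14594739  0.40410737  0.65048967  1.37067522 -0.23861593  1.44488723
  1.49589585]
az -33.95966155460747 rad 0.1318433618384857
-30.0 [2.0, 9.0, -0.0] [-0.004, 0.002, -0.046]
-24.2 [3.0, 22.0, -0.0] [-0.004, 0.002, -0.147]
-18.4 [6.0, 35.0, -0.0] [-0.004, 0.002, -0.248]
-12.6 [10.0, 48.0, -0.0] [-0.004, 0.001, -0.35]
-6.8 [15.0, 60.0, -0.0] [-0.004, 0.001, -0.451]
-1.0 [21.0, 71.0, -0.0] [-0.004, 0.001, -0.552]
4.8 [29.0, 82.0, -0.0] [-0.004, 0.001, -0.653]
10.6 [37.0, 92.0, -1.0] [-0.004, 0.001, -0.755]
16.4 [47.0, 101.0, -1.0] [-0.004, 0.0, -0.856]
18 [49.0, 104.0, -1.0] [-0.004, 0.0, -0.884]
```

Request:
{"method": "send_rows", "body": {"xyz": [[2,11,0],[4,24,0],[7,37,0],[11,49,0],[16,61,0],[22,72,0],[30,83,0],[38,93,0],[47,101,0],[49,104,0]], "dr": [[0,0,-0.06],[0,0,-0.16],[0,0,-0.26],[0,0,-0.36],[0,0,-0.46],[0,0,-0.56],[0,0,-0.66],[0,0,-0.76],[0,0,-0.86],[0,0,-0.88]]}}

```text
time: 6.03
position: [0.6425, -0.1238, 0.2455]
tool_rot: [0.489, -3.103, -0.0]
ft_force: [-0.7, -1.8, -0.2]
grip_width: 0.352
grip_force: 0.6
```

Run:
```python
from h import *
s=log();print(s["position"],s["grip_width"]*87,s["ft_force"],s["joint_positions"])
piv=np.array([.518,-.168]); p0=s["position"][:2]; a0=np.degrees(np.arctan2(*(p0-piv)[::-1])); print("az",a0,"rad",np.linalg.norm(p0-piv))
s2=dict(s); s2["position"]=s["position"]+[0,0,.10]
print("to trough", goto((.50,.05,.36),112,s2))
```

```text
[ 0.64252116 -0.1237946   0.24549507] 30.58595665634908 [-0.69713145 -1.8238633  -0.15944984] [-0.20709218  0.33633447  0.46649161  1.41444734 -0.15066075  1.4263572
  2.1419851 ]
az 19.54502332823271 rad 0.13213491719102402
to trough ([82.0, 209.0, -14.0], [0.0, -0.0, -0.071])
```

Request:
{"method": "send_rows", "body": {"xyz": [[0,0,-25],[0,0,-60],[-3,10,-98],[-13,45,-115],[-24,85,-125],[-34,125,-135],[-45,165,-135],[-56,205,-135],[-65,240,-135],[-70,255,-135]], "dr": [[0,0,0],[0,0,0],[0,0,0],[0,0,0],[0,0,0],[0,0,0],[0,0,0],[0,0,0],[0,0,0],[0,0,0]], "jaw": 60}}

```text
time: 6.87
position: [0.631, 0.1472, 0.3799]
tool_rot: [0.493, -3.102, -0.007]
ft_force: [1.1, 0.9, 0.7]
grip_width: 0.689
grip_force: 0.0
```

Run:
```python
from h import *
s=log(); i=get_image("wrist"); cv2.imwrite("pics/w2.png",i[:,:,::-1])
print(s["position"],s["tool_rot"])
import pickle; pickle.dump(s,open("s2.pkl","wb"))
print("up, scoop",goto((.487,.340,.25),112))
print(goto((.487,.340,.094),112))
```

```text
[0.63096211 0.1471871  0.37994265] [ 0.49278322 -3.10207111 -0.00667697]
up, scoop ([77.0, 226.0, 131.0], [0.005, -0.0, -0.066])
([77.0, 225.0, 287.0], [0.005, -0.0, -0.066])
```

View pics/w2.png

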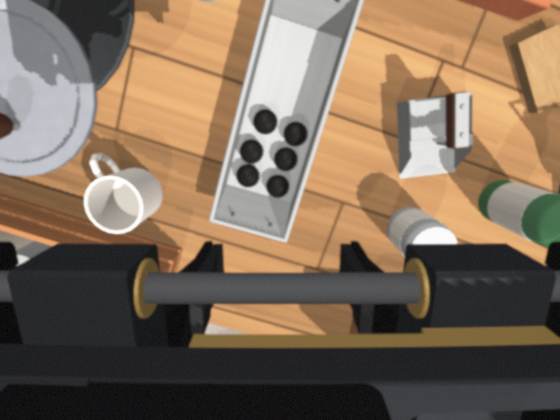

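This view shows the trough with rim corners (211,219) and (287,241), the six briquettes at (248–295, 121–186), and the scoop with its mouth at the bottom and grip top near (464,122).

Run:
```python
from h import *
import pickle; s=pickle.load(open("s2.pkl","rb"))
w=lambda z,*uv: onz(uv,"wrist",np.full(len(uv),z),s).round(4)[:,:2].tolist()
print("rim far",w(.058,(211,219),(287,241)),"left side",w(.058,(264,5)),"right",w(.058,(362,5),(325,125)))
print("floor far corners", w(.003,(224,186),(283,206)),"floor near",w(.003,(272,15),(342,35)))
print("briq",w(.018,(265,121),(295,132),(251,151),(285,159),(248,175),(277,186)))
print("grip top corners",w(.108,(456,94),(471,94),(471,150),(458,147)),"brown edge bottom",w(.084,(447,95),(449,147)))
print("scoop lip",w(0,(403,178),(457,171)),"back",w(.05,(398,101),(447,97)))
```

```text
rim far [[0.7342, 0.0723], [0.7321, 0.1921]] left side [[0.4323, 0.0613]] right [[0.3919, 0.1827], [0.5516, 0.1885]]
floor far corners [[0.6924, 0.0719], [0.6946, 0.1739]] floor near [[0.4266, 0.0691], [0.42, 0.1755]]
briq [[0.5733, 0.1053], [0.5747, 0.1537], [0.623, 0.0982], [0.6184, 0.152], [0.6603, 0.1045], [0.6629, 0.1533]]
grip top corners [[0.4653, 0.3252], [0.4591, 0.3433], [0.5222, 0.3738], [0.5242, 0.3557]] brown edge bottom [[0.465, 0.3251], [0.5261, 0.3563]]
scoop lip [[0.5893, 0.3467], [0.5504, 0.4275]] back [[0.4877, 0.2764], [0.4602, 0.3409]]
```

Run:
```python
from h import *
i=cv2.imread("pics/w2.png"); a=cv2.resize(i[80:190,385:485],None,fx=5,fy=5,interpolation=cv2.INTER_CUBIC)
b=cv2.resize(i[0:250,200:370],(374,550),interpolation=cv2.INTER_CUBIC); print(a.shape)
cv2.imwrite("pics/w2c.png",np.hstack([a,b[:550]]) if a.shape[0]==550 else a)
```

```text
(550, 500, 3)
```

View pics/w2c.png

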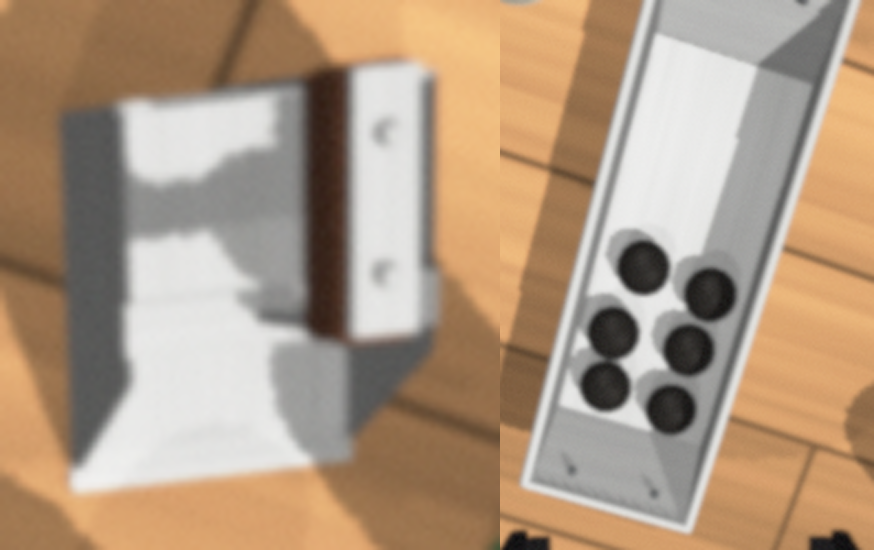

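Scoop grip is at (0.493,0.350) with yaw 26°. The trough centre is about (0.558,0.125) with yaw 2°, and there is a 7 mm gap for the lip when the scoop is set down.

Request:
{"method": "send_rows", "body": {"xyz": [[11,38,10],[22,76,20],[34,114,40],[45,152,60],[56,190,80],[66,225,105],[68,232,135],[68,232,165],[68,232,190],[68,232,190]], "dr": [[0,0,-0.02],[0,0,-0.05],[0,0,-0.08],[0,0,-0.11],[0,0,-0.136],[0.005,0,-0.136],[0.005,0,-0.136],[0.005,0,-0.136],[0.005,0,-0.136],[0.005,0,-0.136]]}}

```text
time: 7.75
position: [0.4944, 0.337, 0.1844]
tool_rot: [0.687, -3.057, 0.016]
ft_force: [-0.7, -0.8, -1.4]
grip_width: 0.686
grip_force: 0.0
```

Run:
```python
from h import *
s=log(); print(s["position"],s["joint_positions"]); print(goto((.493,.3495,.094),116))
```

```text
[0.49437313 0.33702232 0.18437346] [-0.80683427  0.23731966  0.18877094  1.6286569  -0.03980094  1.29152114
  1.40140621]
([-5.0, 13.0, 90.0], [-0.008, -0.01, -0.011])
```

Run:
```python
from h import *
get_image("top");get_image("top");get_image("top")
s=log(); print(s["time"],s["position"],s["qd"].round(3) if hasattr(s["qd"],"round") else s["qd"]); print(goto((.493,.3495,.094),116))
```

```text
7.9 [0.49828781 0.33932442 0.19202584] [-0.    -0.02  -0.003 -0.025  0.001 -0.003  0.002]
([1.0, 12.0, 98.0], [-0.005, 0.001, -0.012])
```

Request:
{"method": "send_rows", "body": {"xyz": [[0,6,15],[1,12,35],[1,12,55],[1,12,75],[1,12,90],[1,12,98],[1,12,98],[1,12,98],[1,12,98],[1,12,98]], "dr": [[0,0,0],[0,0,0],[0,0,-0.01],[0,0,-0.01],[0,0,-0.01],[-0.005,0,-0.012],[-0.005,0,-0.012],[-0.005,0,-0.012],[-0.005,0,-0.012],[-0.005,0,-0.012]]}}

```text
time: 8.73
position: [0.4921, 0.3505, 0.0943]
tool_rot: [-0.709, 3.058, 0.002]
ft_force: [0.6, 0.2, 0.1]
grip_width: 0.688
grip_force: 0.0
```

Request:
{"method": "send_rows", "body": {"xyz": [[0,0,0],[0,0,0],[0,0,0],[0,0,0],[0,0,0],[0,0,0],[0,0,0],[0,0,0],[0,0,0],[0,0,0]], "dr": [[0,0,0],[0,0,0],[0,0,0],[0,0,0],[0,0,0],[0,0,0],[0,0,0],[0,0,0],[0,0,0],[0,0,0]], "jaw": 10, "grip_force": 50}}

```text
time: 9.57
position: [0.4909, 0.3496, 0.0923]
tool_rot: [0.71, -3.06, 0.001]
ft_force: [-0.0, -1.7, -1.1]
grip_width: 0.249
grip_force: 49.6
```

Run:
```python
from h import *
s=log(); print(s["time"],s["position"],s["grip_width"]*87,s["grip_force"],s["ft_force"])
# set-down: grip at trough
c=np.array([.558,.125]);u=np.array([np.cos(.035),np.sin(.035)])
g=c-u*(.069+.0275); print(g)
print(goto((s["position"][0],s["position"][1],.20),92),goto((g[0],g[1],.20),92), goto((g[0],g[1],s["position"][2]+.004),92))
```

```text
9.5667 [0.49094203 0.34958148 0.09232813] 21.660148064457797 49.553841948509216 [-0.01199039 -1.66119118 -1.06118922]
[0.4615591  0.12162319]
([0.0, -0.0, -108.0], [-0.0, -0.001, 0.421]) ([127.0, -192.0, -108.0], [-0.0, -0.001, 0.421]) ([127.0, -192.0, -4.0], [-0.0, -0.001, 0.421])
```

Request:
{"method": "send_rows", "body": {"xyz": [[0,0,-30],[0,0,-65],[5,-8,-98],[27,-40,-108],[50,-75,-108],[75,-112,-108],[98,-148,-108],[117,-176,-108],[127,-192,-108],[127,-192,-108]], "dr": [[0,0,0],[0,0,0],[0,0,0.05],[0,0,0.12],[0,0,0.19],[0,0,0.26],[0,0,0.33],[0,0,0.4],[0,0,0.42],[0,0,0.42]]}}

```text
time: 10.4
position: [0.461, 0.1163, 0.2003]
tool_rot: [0.045, -3.14, 0.001]
ft_force: [1.7, -0.9, -3.5]
grip_width: 0.243
grip_force: 49.5
```

Run:
```python
from h import *
for _ in range(3): get_image("top")
i=get_image("top"); s=log(); print(s["time"],s["position"],s["tool_rot"],s["grip_width"]*87,s["ft_force"],s["joint_positions"])
j=get_image("scene")
a=cv2.resize(i[130:290,210:310,::-1],(375,600),interpolation=cv2.INTER_CUBIC); b=cv2.resize(j[200:320,260:345,::-1],(425,600),interpolation=cv2.INTER_CUBIC)
cv2.imwrite("pics/set.png",np.hstack([a,b]))
print(goto((.4616,.1216,.2),92,s),goto((.4616,.1216,.098),92,s))
```

```text
10.6 [0.46132724 0.12337091 0.20031011] [ 6.11325868e-02 -3.14039650e+00 -1.06893954e-03] 21.544113588195025 [ 1.73421019e-03  9.56393614e-01 -2.59713498e+00] [-0.66182875 -0.04800821  0.33694983  1.89877242  0.01565617  1.28853369
  1.28011926]
([-0.0, -2.0, 0.0], [0.001, -0.001, 0.004]) ([-0.0, -2.0, 102.0], [0.001, -0.001, 0.004])
```

View pics/set.png

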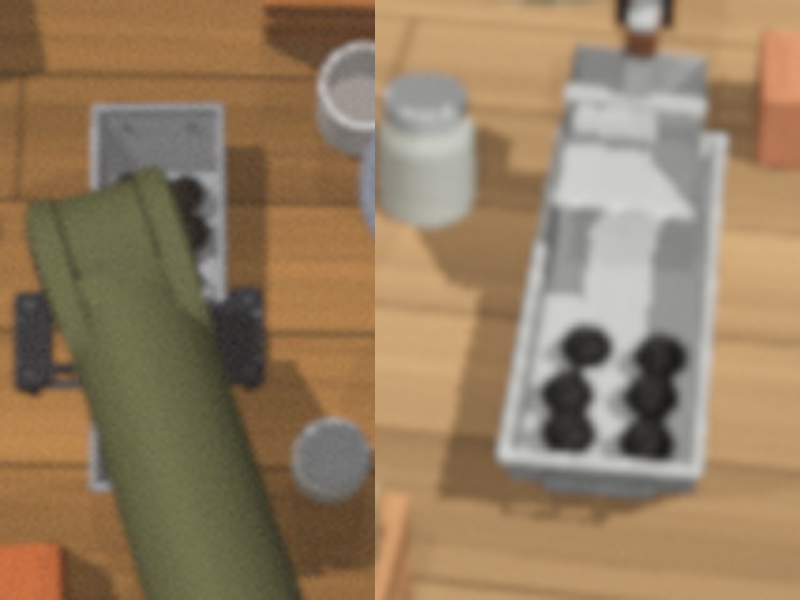

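The scoop is held level above the trough's bare half, with all six briquettes still at the far end. Panel pixels used: lip about (624,210), far rim corners (500,462) and (703,475).

Run:
```python
from h import *
f=lambda *p:[((u-375)/5+260,v/5+200) for u,v in p]
print("lip exp px",proj([[.5488,.1265,.106],[.547,.1715,.106],[.5505,.0805,.106]],"scene"))
print("rim far",onz(f((500,462),(703,475)),"scene",[.058]*2), "rim right-near",onz(f((727,140)),"scene",[.058]))
print("lip",onz(f((550,203),(693,217)),"scene",[.106]*2))
print("briq",onz(f((586,345),(660,357),(567,390),(650,397),(568,432),(645,438)),"scene",[.018]*6))
print("top rim", [onz([((u/3.75)+210,v/3.75+130) for u,v in ((92,106),(223,106),(92,488))],"top",[.058]*3)])
```

```text
lip exp px [[311.13611382 243.65055958]
 [324.93951472 244.57672142]
 [297.10256285 242.68187793]]
rim far [[0.73992437 0.06891136 0.058     ]
 [0.73287725 0.1897732  0.058     ]] rim right-near [[0.37772909 0.18141102 0.058     ]]
lip [[0.54005802 0.07219188 0.106     ]
 [0.54120673 0.16668762 0.106     ]]
briq [[0.57559919 0.10246258 0.018     ]
 [0.58048081 0.15235322 0.018     ]
 [0.62275711 0.09554994 0.018     ]
 [0.62145907 0.14950704 0.018     ]
 [0.66285146 0.10116146 0.018     ]
 [0.66108398 0.15000822 0.018     ]]
top rim [array([[0.73001769, 0.1884139 , 0.058     ],
       [0.73190492, 0.0658598 , 0.058     ],
       [0.37283032, 0.17618813, 0.058     ]])]
```

Request:
{"method": "send_rows", "body": {"xyz": [[-2,0,12],[-3,1,30],[-3,1,48],[-3,1,64],[-3,1,78],[-3,1,88],[-3,1,95],[-3,1,99],[-3,1,101],[-3,1,102]], "dr": [[0,0,0],[0,0,0],[0,0,0],[0,0,0],[0,0,0],[0,0,0],[0,0,0],[0,0,0],[0,0,0],[0,0,0]]}}

```text
time: 11.48
position: [0.4648, 0.1229, 0.0987]
tool_rot: [-0.057, 3.141, 0.0]
ft_force: [-0.1, -1.2, -2.7]
grip_width: 0.25
grip_force: 49.5
```

Run:
```python
from h import *
for _ in range(2): get_image("top")
s=log(); print(s["time"],s["position"],s["tool_rot"],s["grip_width"]*87,s["ft_force"],s["torque"])
```

```text
11.5833 [0.46492546 0.12282178 0.09900672] [-5.70374127e-02  3.14049157e+00  4.49409774e-04] 21.367303133041176 [ 0.66090362 -0.24972683 -2.63800129] [0.06296023 0.11022512 0.00050621]
```

Request:
{"method": "send_rows", "body": {"xyz": [[0,0,1],[0,0,2],[0,0,3],[-4,0,3],[-10,0,3],[-16,0,3],[-22,0,3],[-28,0,3],[-34,0,3],[-40,0,3]], "dr": [[0,0.01,0],[0,0.02,0],[0,0.02,0],[0,0.02,0],[0,0.02,0],[0,0.02,0],[0,0.02,0],[0,0.02,0],[0,0.02,0],[0,0.02,0]]}}

```text
time: 12.42
position: [0.505, 0.1242, 0.0957]
tool_rot: [0.057, -3.12, 0.001]
ft_force: [-5.5, -0.9, 5.5]
grip_width: 0.247
grip_force: 49.4
```

Run:
```python
from h import *
s=log(); j=get_image("scene")
print(s["time"],s["position"],s["tool_rot"],s["grip_width"]*87,s["ft_force"],s["torque"])
cv2.imwrite("pics/p1.png",cv2.resize(j[200:320,260:345,::-1],(425,600),interpolation=cv2.INTER_CUBIC))
# briquette blobs in the crop
g=cv2.cvtColor(j,cv2.COLOR_RGB2GRAY)[255:300,280:330]; n,l,st,c=cv2.connectedComponentsWithStats((g<60).astype(np.uint8)); print([(int(a[4]),(b+[280,255]).round(0).tolist()) for a,b in zip(st[1:],c[1:]) if a[4]>8])
```

```text
12.4167 [0.50495498 0.12415646 0.09574502] [ 5.66489441e-02 -3.12025848e+00  5.45744935e-04] 21.51024359250973 [-5.5296785  -0.90574495  5.47767609] [0.12586558 0.92950087 0.17394228]
[(147, [299.0, 280.0]), (164, [315.0, 281.0])]
```

Request:
{"method": "send_rows", "body": {"xyz": [[-6,0,0],[-12,0,0],[-18,0,0],[-24,0,0],[-30,0,0],[-36,0,0],[-42,0,0],[-48,0,0],[-54,0,0],[-60,0,0]], "dr": [[0,0,0],[0,0,0],[0,0,0],[0,0,0],[0,0,0],[0,0,0],[0,0,0],[0,0,0],[0,0,0],[0,0,0]]}}

```text
time: 13.3
position: [0.5642, 0.126, 0.095]
tool_rot: [0.057, -3.119, 0.001]
ft_force: [-7.2, -1.6, 9.4]
grip_width: 0.245
grip_force: 49.6
```

Run:
```python
from h import *
s=log(); j=get_image("scene")
print(s["time"],s["position"],s["tool_rot"],s["grip_width"]*87,s["ft_force"],s["torque"])
cv2.imwrite("pics/p2.png",cv2.resize(j[200:320,260:360,::-1],(500,600),interpolation=cv2.INTER_CUBIC))
```

```text
13.3 [0.56418176 0.12604161 0.0949663 ] [ 5.65540299e-02 -3.11902129e+00  6.48283935e-04] 21.301410315992825 [-7.20918251 -1.5818014   9.44443732] [0.10886698 1.46696602 0.21231185]
```

View pics/p2.png

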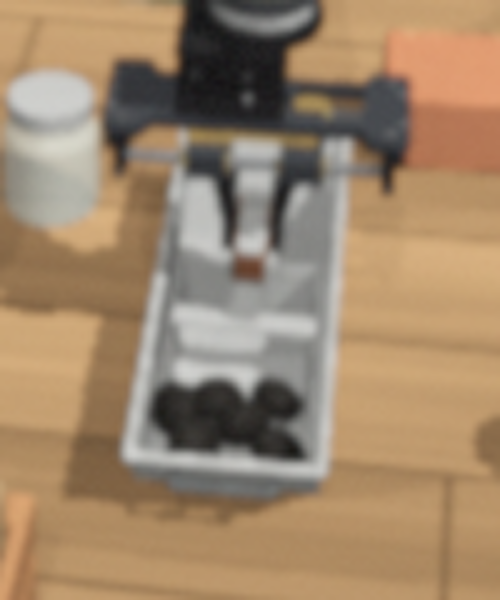

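The picture shows the briquettes bunched at the far end (150–300, 380–460), with some already on the scoop's floor. I'll push on about 33 mm.

Request:
{"method": "send_rows", "body": {"xyz": [[-4,0,0],[-8,0,0],[-12,0,0],[-16,0,0],[-20,0,0],[-24,0,0],[-28,0,0],[-31,0,0],[-33,0,0],[-33,0,0]], "dr": [[0,0,0],[0,0,0],[0,0,0],[0,0,0],[0,0,0],[0,0,0],[0,0,0],[0,0,0],[0,0,0],[0,0,0]], "grip_force": 58}}

```text
time: 14.18
position: [0.5973, 0.1272, 0.0948]
tool_rot: [0.057, -3.12, 0.0]
ft_force: [-7.6, -2.2, 10.3]
grip_width: 0.248
grip_force: 57.6
```

Run:
```python
from h import *
s=log(); j=get_image("scene")
print(s["time"],s["position"],s["tool_rot"],s["grip_width"]*87,s["ft_force"],s["torque"],s["joint_positions"])
cv2.imwrite("pics/p3.png",cv2.resize(j[200:320,260:360,::-1],(500,600),interpolation=cv2.INTER_CUBIC))
```

```text
14.1833 [0.59733101 0.12722577 0.094815  ] [ 5.65796178e-02 -3.11958737e+00  4.13654905e-04] 21.576518702926542 [-7.61507987 -2.17870438 10.28775931] [0.16206003 1.52553879 0.20148087] [-0.55838493  0.35257683  0.37559926  1.69223471 -0.14360571  1.14481846
  1.46554014]
```

Request:
{"method": "send_rows", "body": {"xyz": [[0,0,-2],[0,0,-4],[1,0,-6],[3,0,-9],[5,0,-14],[5,0,-25],[5,0,-40],[5,0,-58],[5,0,-78],[5,0,-100]], "dr": [[0,-0.07,0],[0,-0.14,0],[0,-0.21,0],[0,-0.27,0],[0,-0.32,0],[0,-0.34,0],[0,-0.34,0],[0,-0.34,0],[0,-0.34,0],[0,-0.34,0]]}}

```text
time: 15.07
position: [0.5933, 0.1267, 0.1922]
tool_rot: [-0.051, 2.825, 0.006]
ft_force: [0.5, 0.4, -3.3]
grip_width: 0.244
grip_force: 57.9
```

Run:
```python
from h import *
get_image("top");get_image("top");j=get_image("scene");s=log()
print(s["time"],s["position"],s["tool_rot"],s["grip_width"]*87,s["ft_force"],s["torque"],s["joint_positions"])
cv2.imwrite("pics/p4.png",cv2.resize(j[160:320,240:360,::-1],(450,600),interpolation=cv2.INTER_CUBIC))
```

```text
15.2167 [0.59549834 0.12744045 0.19440074] [-0.05049819  2.81902867  0.00930819] 21.17442994131978 [-0.51914065 -0.97430464 -3.86069103] [-0.01983855  0.88798791 -0.02640374] [-0.68791608  0.0046631   0.38543824  1.90202018  0.10155934  0.92607641
  1.25544508]
```

View pics/p4.png

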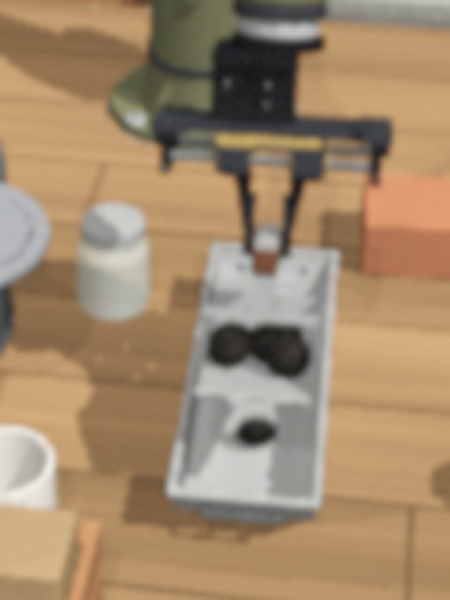

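Five briquettes are in the scoop (the scale reads +1.26 N, about 5×25 g) and one stays in the trough at (255,432). Next I'll fit the arm kinematics from the logged states, to check the pour pose against the joint limits.

```bash
cat > kin.py <<'E'
from h import *
import json,itertools
from scipy.optimize import least_squares
L=[json.loads(x) for x in open("log.jsonl")]
Y=lambda a:R.from_euler("y",a); Z=lambda a:R.from_euler("z",a)
def fk(q,p,s):
    h,l1,l2,t=p; A=Z(-q[0])*Y(q[1]); x=np.array([0,0,h])+A.apply([0,0,l1])
    A=A*Z(s[0]*q[2])*Y(q[3]); x=x+A.apply([0,0,l2]); A=A*Z(s[1]*q[4])*Y(q[5]); x=x+A.apply([0,0,t])
    return x,(A*Z(s[2]*q[6])).as_matrix()
def fit():
    best=None
    for s in itertools.product((1,-1),repeat=3):
        f=lambda p:np.ravel([fk(l["joint_positions"],p,s)[0]-l["position"] for l in L])
        r=least_squares(f,[.36,.42,.53,.2])
        C=[fk(l["joint_positions"],r.x,s)[1].T@R.from_rotvec(l["tool_rot"]).as_matrix() for l in L]
        M=R.from_matrix(C).mean(); e=max((M.inv()*R.from_matrix(c)).magnitude() for c in C)
        v=(abs(r.fun).max()+e*.2,s,r.x,M.as_matrix(),abs(r.fun).max(),e)
        if best is None or v[0]<best[0]: best=v
    return best
lo=np.array([-2.86,-.3,-1.38,.06,-1.56,.09,-2.69]);hi=np.array([2.86,2.09,1.24,2.45,4.7,2.05,2.69])
def ik(P,Rt,q0,b):
    def f(q):
        x,A=fk(q,b[2],b[1]); return np.r_[(x-P)*10,R.from_matrix((A@b[3]).T@Rt).as_rotvec()*2,(np.array(q)-q0)*.01]
    r=least_squares(f,np.clip(q0,lo+.02,hi-.02),bounds=(lo+.01,hi-.01)); return r.x,abs(r.fun[:6]).max()
def pour(th,maz,lipP):  # scoop pitched th mouth-down, mouth azimuth maz deg, lip at lipP -> TCP pose
    Rt=R.from_rotvec(np.radians(th)*np.array([-np.sin(np.radians(maz)),np.cos(np.radians(maz)),0])).as_matrix()@down(maz+90)
    # grip->lip in tool frame: tool x = -mouth, z = down ; grasp point 2 mm behind TCP
    return np.array(lipP)-Rt@np.array([-.0875,0,.094]),Rt
E
python3 - <<'E'
from kin import *
b=fit(); print(b[1],b[2].round(3),b[3].round(2),b[4],b[5])
q0=np.array(L[-1]["joint_positions"]); hole=np.array([.508,-.262,0])
for maz in (-117,-100,-80,-60,60):
  q=q0
  for th,back,z in ((-17,.06,.30),(0,.06,.26),(30,.045,.225),(60,.04,.21),(70,.04,.21)):
    m=np.array([np.cos(np.radians(maz)),np.sin(np.radians(maz)),0])
    P,Rt=pour(th,maz,hole-back*m+[0,0,z]); q,e=ik(P,Rt,q,b); print(maz,th,P.round(3),q.round(2),round(e,3))
E
```

```text
(-1, -1, -1) [0.3   0.409 0.53  0.363] [[ 0. -1. -0.]
 [ 1.  0. -0.]
 [ 0. -0.  1.]] 0.029580481966886632 1.5981204707641728e-15
-117 -17 [ 0.586 -0.109  0.364] [-0.57  0.33  0.77  1.28  0.06  1.7  -0.28] 0.0
-117 0 [ 0.575 -0.131  0.354] [-0.46  0.2   0.8   1.4  -0.14  1.6  -0.15] 0.0
-117 30 [ 0.541 -0.196  0.35 ] [-0.12  0.2   0.88  1.52 -0.65  1.65  0.29] 0.0
-117 60 [ 0.509 -0.26   0.333] [ 0.37  0.48  0.77  1.52 -1.14  1.99  0.66] 0.0
-117 70 [ 0.5   -0.278  0.324] [ 0.63  0.54  0.53  1.5  -1.18  2.04  0.7 ] 0.0
-100 -17 [ 0.538 -0.093  0.364] [-0.58  0.08  0.6   1.5   0.25  1.62 -0.15] 0.0
-100 0 [ 0.534 -0.117  0.354] [-0.45  0.05  0.69  1.52 -0.03  1.58  0.07] 0.0
-100 30 [ 0.521 -0.189  0.35 ] [ 0.02  0.26  0.75  1.43 -0.62  1.8   0.55] 0.0
-100 60 [ 0.508 -0.26   0.333] [ 0.8   0.56  0.13  1.27 -0.85  2.04  0.67] 0.0
-100 70 [ 0.505 -0.28   0.324] [ 1.12  0.7  -0.27  1.21 -0.78  2.04  0.59] 0.0
-80 -17 [ 0.478 -0.093  0.364] [-0.44 -0.19  0.37  1.73  0.36  1.56  0.09] 0.0
-80 0 [ 0.482 -0.117  0.354] [-0.35 -0.1   0.54  1.64  0.05  1.59  0.37] 0.0
-80 30 [ 0.495 -0.189  0.
[... 298 characters left out ...]
0 [ 0.434 -0.134  0.354] [ 0.12 -0.19  0.16  1.73  0.03  1.6   0.8 ] 0.0
-60 30 [ 0.471 -0.198  0.35 ] [ 0.42  0.34  0.19  1.28 -0.3   2.    1.08] 0.0
-60 60 [ 0.507 -0.26   0.333] [ 1.32  0.91 -1.13  1.09 -0.    2.04  0.6 ] 0.464
-60 70 [ 0.517 -0.278  0.324] [ 1.38  1.1  -1.26  1.05 -0.    2.04  0.45] 0.681
60 -17 [ 0.422 -0.41   0.364] [-0.74 -0.29  1.23  1.62  0.32  1.44  2.68] 0.796
60 0 [ 0.434 -0.39   0.354] [-0.87 -0.29  1.23  1.66  0.51  1.47  2.68] 0.55
60 30 [ 0.471 -0.326  0.35 ] [-1.09 -0.18  1.23  1.72  0.72  1.53  2.68] 0.348
60 60 [ 0.507 -0.264  0.333] [-0.42  0.45  0.52  1.48  0.72  1.74  2.68] 0.0
60 70 [ 0.517 -0.246  0.324] [-0.46  0.57  0.52  1.46  0.78  1.8   2.63] 0.0
```

Run:
```python
from kin import *
b=fit(); q0=np.array(L[-1]["joint_positions"]); hole=np.array([.508,-.262,0])
print([ (i,(np.array(fk(l["joint_positions"],b[2],b[1])[0])-l["position"]).round(3).tolist()) for i,l in enumerate(L)][::4])
for maz in (-130,-145):
  q=q0
  for th,back,z in ((-17,.06,.30),(0,.06,.26),(30,.045,.225),(60,.04,.21),(70,.04,.21)):
    m=np.array([np.cos(np.radians(maz)),np.sin(np.radians(maz)),0])
    P,Rt=pour(th,maz,hole-back*m+[0,0,z]); q,e=ik(P,Rt,q,b); print(maz,th,P.round(3),q.round(2),round(e,3))
# transit: via point then start pose
s=get_state()
for k,(P,maz,th) in enumerate((((.60,.03,.36),-35,-17),((.60,-.03,.37),-60,-17))):
    Pp,Rt=pour(th,maz,(0,0,0)); print(goto(P,Rt,s))
```

```text
[(0, [-0.027, 0.006, 0.003]), (4, [0.001, 0.01, 0.0]), (8, [-0.014, 0.019, -0.001]), (12, [-0.001, 0.025, -0.005]), (16, [-0.002, 0.027, -0.003])]
-130 -17 [ 0.618 -0.131  0.364] [-0.44  0.49  0.78  1.11 -0.07  1.79 -0.4 ] 0.0
-130 0 [ 0.603 -0.149  0.354] [-0.39  0.3   0.8   1.31 -0.21  1.62 -0.32] 0.0
-130 30 [ 0.555 -0.205  0.35 ] [-0.18  0.11  0.91  1.58 -0.61  1.52  0.07] 0.0
-130 60 [ 0.51  -0.26   0.333] [ 0.26  0.33  0.87  1.7  -1.16  1.8   0.55] 0.0
-130 70 [ 0.496 -0.276  0.324] [ 0.41  0.45  0.82  1.71 -1.3   1.94  0.67] 0.0
-145 -17 [ 0.648 -0.164  0.364] [-0.25  0.64  0.75  0.9  -0.17  1.9  -0.58] 0.0
-145 0 [ 0.629 -0.177  0.354] [-0.27  0.38  0.76  1.21 -0.26  1.64 -0.53] 0.0
-145 30 [ 0.568 -0.22   0.35 ] [-0.18  0.01  0.84  1.65 -0.52  1.35 -0.22] 0.0
-145 60 [ 0.51  -0.261  0.333] [ 0.08  0.07  0.99  1.91 -1.1   1.5   0.39] 0.0
-145 70 [ 0.493 -0.273  0.324] [ 0.23  0.22  0.97  1.95 -1.31  1.68  0.58] 0.0
([-53.0, -97.0, -157.0], [0.198, 0.024, 0.616])
([-55.0, -157.0, -167.0], [0.331, 0.023, 1.032])
```

```bash
cat > tgt.py <<'E'
from kin import *
import sys
x,y,z,maz,th=map(float,sys.argv[1:6]); s=get_state()
if len(sys.argv)>6: # xyz is the lip point
    P,Rt=pour(th,maz,(x,y,z))
else: P,Rt=np.array([x,y,z]),pour(th,maz,(0,0,0))[1]
print(s["time"],s["position"].round(4),s["ft_force"].round(1),round(s["grip_width"]*87,1),P.round(3)); print(goto(P,Rt,s))
E
python3 tgt.py .60 .05 .37 -40 -18
```

```text
15.2167 [0.5955 0.1274 0.1944] [-0.5 -1.  -3.9] 21.2 [0.6  0.05 0.37]
([-57.0, -77.0, -166.0], [0.23, 0.007, 0.697])
```

Request:
{"method": "send_rows", "body": {"xyz": [[-5,-4,-12],[-11,-11,-30],[-18,-19,-50],[-25,-28,-72],[-32,-38,-93],[-39,-48,-113],[-46,-58,-132],[-52,-67,-149],[-56,-74,-161],[-57,-77,-166]], "dr": [[0.01,0,0.03],[0.03,0.001,0.09],[0.053,0.002,0.16],[0.079,0.002,0.24],[0.106,0.003,0.32],[0.132,0.004,0.4],[0.162,0.005,0.49],[0.191,0.006,0.58],[0.215,0.007,0.65],[0.23,0.007,0.697]]}}

```text
time: 16.05
position: [0.5999, 0.0497, 0.3687]
tool_rot: [0.978, 2.671, -0.158]
ft_force: [0.9, 0.8, -4.3]
grip_width: 0.245
grip_force: 57.9
```

```bash
python3 tgt.py .625 -.05 .39 -95 -18
```

```text
16.05 [0.5999 0.0497 0.3687] [ 0.9  0.8 -4.3] 21.3 [ 0.625 -0.05   0.39 ]
([-86.0, -60.0, 6.0], [0.293, 0.0, 0.91])
```

Request:
{"method": "send_rows", "body": {"xyz": [[-5,-3,0],[-13,-9,1],[-22,-15,2],[-32,-22,2],[-42,-30,3],[-53,-37,4],[-64,-45,5],[-75,-52,5],[-83,-58,6],[-86,-60,6]], "dr": [[0.017,0,0.053],[0.044,0,0.138],[0.076,0,0.235],[0.108,0,0.336],[0.141,0,0.437],[0.174,0,0.54],[0.207,0,0.643],[0.24,0,0.745],[0.27,0,0.84],[0.293,0,0.91]]}}

```text
time: 16.88
position: [0.6252, -0.051, 0.3872]
tool_rot: [2.147, 1.964, -0.344]
ft_force: [-0.1, 0.3, -4.4]
grip_width: 0.245
grip_force: 57.9
```

```bash
python3 tgt.py .635 -.15 .385 -140 -18
```

```text
16.8833 [ 0.6252 -0.051   0.3872] [-0.1  0.3 -4.4] 21.3 [ 0.635 -0.15   0.385]
([-92.0, 19.0, 32.0], [0.241, 0.003, 0.745])
```

Request:
{"method": "send_rows", "body": {"xyz": [[-6,1,2],[-15,3,5],[-25,5,9],[-36,7,12],[-47,10,16],[-58,12,20],[-69,14,24],[-79,16,27],[-88,18,30],[-92,19,32]], "dr": [[0.016,0,0.05],[0.039,0,0.12],[0.065,0.001,0.2],[0.094,0.001,0.29],[0.123,0.001,0.38],[0.152,0.002,0.47],[0.181,0.002,0.56],[0.207,0.002,0.64],[0.23,0.003,0.71],[0.241,0.003,0.745]]}}

```text
time: 17.72
position: [0.6361, -0.1501, 0.3847]
tool_rot: [2.82, 1.029, -0.447]
ft_force: [-0.5, -0.4, -4.4]
grip_width: 0.248
grip_force: 57.9
```

```bash
python3 - <<'E'
from h import *
i=get_image("top"); j=get_image("scene"); cv2.imwrite("pics/t5.png",i[:,:,::-1]); cv2.imwrite("pics/s5.png",j[:,:,::-1])
# coarse grey map round the stove hole in the scene view
g=cv2.cvtColor(j,cv2.COLOR_RGB2GRAY); u,v=proj([[.508,-.263,.2]],"scene")[0]; print(u,v)
for r in range(int(v)-24,int(v)+26,4): print(r,g[r,int(u)-60:int(u)+62:5])
gt=cv2.cvtColor(i,cv2.COLOR_RGB2GRAY); u,v=proj([[.508,-.263,.2]],"top")[0]; print(u,v)
for r in range(int(v)-44,int(v)+46,6): print(r,gt[r,int(u)-54:int(u)+56:6])
E
for a in "0" ; do python3 tgt.py .535 -.237 .25 -140 10 lip; done
```

```text
197.0872253965876 203.12422117560058
179 [200 205 186 192 185 105 131 166 167 165 161 134 143 138 131 128  93  84
 116 121 121 122 122 123 124]
183 [182 190 192 191 185 105 122 160 157 160 149 117 109  38  90  80  89  91
 111 123 123 137 136 139 121]
187 [183 188 191 189 184 121 131 140 105 107 118 117 116  33  29  38 127  97
 129 160 165 163 161 160 157]
191 [183 186 189 188 141 126  94  81 112 116 116 118 116 130  30  55 134 151
 145 136 167 167 167 166 166]
195 [168 175 170 160 111  80  82 115 116 116  99  78 107 118 153 147 141 143
 144 135 121 167 169 170 168]
199 [136 145 150 151  80  80  94  84  95  64  61  61  68 115 144 143 143 142
 141 123 111 169 172 170 168]
203 [151 147 144 108  81  82  82  80  57  59  61  63  64 109 143 144 127 189
 127 108 108 161 168 166 165]
207 [153 154 154  80  81  82  82  78  59  59  61  64  62  76 107  73 121 176
 171 142 126 157 168 168 168]
211 [147 148 128 102  94  83  79  81  80  79  68  62  68  70  89 114 167 173
 156 175 178 186 169 162 155]
215 [146 144  95  78 112  90  83  82  84  85  87  69  72 104 132 123 160  96
  91 185 185 185 183 15
[... 1032 characters left out ...]
[123  66  82  81  82  85  61  61  60  53  56  53  48  56  60  62  57  58
 107]
223 [118  56  83  82  80  80  59  54  55  58  59  54  57  81  85  74  61  59
 117]
229 [127  54  83  82  85  81  82  59  60  70  58  57  62  85  85  68  60  58
 121]
235 [126  54  64  80  82  79  84  83  78  80  88  83  89  85  83  63  65  56
 101]
241 [136  92  53  78  87  91  90  91  90  89  87  88  85  82  83  62  87  93
  96]
247 [136 136  60  51  79  91  89  91  87  88  83  85  85  82  70  70  94  92
  95]
253 [138 134 132  55  51  65  89  93  90  89  88  88  86  84  79  96  93  91
  93]
17.8167 [ 0.6358 -0.1496  0.3853] [-0.3 -0.3 -3.3] 21.3 [ 0.589 -0.192  0.358]
([-52.0, 2.0, 46.0], [-0.001, 0.488, 0.004])
```

Request:
{"method": "send_rows", "body": {"xyz": [[-3,0,2],[-8,0,6],[-14,1,11],[-20,1,17],[-27,1,23],[-34,1,29],[-41,2,35],[-47,2,41],[-51,2,45],[-52,2,46]], "dr": [[0,0.03,0],[0,0.08,0],[0,0.13,0],[0,0.19,0],[0,0.25,0],[0,0.31,0],[0,0.37,0],[0,0.43,0],[0,0.47,0],[0,0.488,0]]}}

```text
time: 18.65
position: [0.5861, -0.1922, 0.3596]
tool_rot: [-2.881, -1.057, -0.257]
ft_force: [0.1, -1.4, -5.1]
grip_width: 0.245
grip_force: 57.9
```

```bash
for t in 20 30 45 55 65; do python3 tgt.py .535 -.238 $(python3 -c "print(max(.208,.25-.0014*($t-10)))") -140 $t lip; done
```

```text
18.65 [ 0.5861 -0.1922  0.3596] [ 0.1 -1.4 -5.1] 21.3 [ 0.573 -0.206  0.354]
([-19.0, 2.0, 2.0], [-0.002, 0.171, 0.005])
18.65 [ 0.5861 -0.1922  0.3596] [ 0.1 -1.4 -5.1] 21.3 [ 0.557 -0.22   0.347]
([-41.0, 2.0, 5.0], [-0.003, 0.346, 0.005])
18.65 [ 0.5861 -0.1922  0.3596] [ 0.1 -1.4 -5.1] 21.3 [ 0.531 -0.241  0.336]
([-76.0, 2.0, 10.0], [-0.003, 0.607, 0.004])
18.65 [ 0.5861 -0.1922  0.3596] [ 0.1 -1.4 -5.1] 21.3 [ 0.514 -0.255  0.334]
([-99.0, 2.0, 9.0], [-0.004, 0.782, 0.004])
18.65 [ 0.5861 -0.1922  0.3596] [ 0.1 -1.4 -5.1] 21.3 [ 0.498 -0.269  0.327]
([-121.0, 2.0, 11.0], [-0.004, 0.956, 0.004])
```

Request:
{"method": "send_rows", "body": {"xyz": [[-9,1,1],[-19,2,2],[-30,2,4],[-41,2,5],[-53,2,7],[-64,2,8],[-76,2,10],[-85,2,10],[-93,2,9],[-99,2,9]], "dr": [[0,0.08,0],[0,0.171,0],[0,0.26,0],[0,0.346,0],[0,0.433,0],[0,0.52,0],[0,0.607,0],[0,0.67,0],[0,0.73,0],[0,0.782,0]]}}

```text
time: 19.48
position: [0.5162, -0.2545, 0.3332]
tool_rot: [-2.379, -0.877, -1.239]
ft_force: [0.0, 1.0, -3.3]
grip_width: 0.248
grip_force: 57.9
```

```bash
python3 tgt.py .535 -.238 .206 -140 68 lip
python3 - <<'E'
from h import *
s=get_state(); print(s["joint_positions"],s["tool_rot"])
E
```

```text
19.4833 [ 0.5162 -0.2545  0.3332] [ 0.   1.  -3.3] 21.6 [ 0.493 -0.273  0.322]
([-26.0, -1.0, -18.0], [-0.006, 0.227, 0.004])
[ 0.12559133  0.12742341  0.90744582  1.82532204 -1.03943079  1.536242
  0.38393479] [-2.37917234 -0.87669607 -1.23894886]
```

Tilt the rest of the way, add a small shake, then check the load by weight.

Request:
{"method": "send_rows", "body": {"xyz": [[-6,0,-4],[-13,0,-9],[-20,0,-14],[-26,-1,-18],[-26,5,-18],[-26,-5,-18],[-26,5,-18],[-26,-1,-18],[-26,-1,-18],[-26,-1,-18]], "dr": [[0,0.06,0],[0,0.12,0],[0,0.18,0],[0,0.227,0],[0,0.227,0],[0,0.227,0],[0,0.227,0],[0,0.227,0],[0,0.227,0],[0,0.227,0]]}}

```text
time: 20.32
position: [0.494, -0.2718, 0.3232]
tool_rot: [-2.183, -0.806, -1.47]
ft_force: [0.3, 0.0, -2.7]
grip_width: 0.249
grip_force: 57.9
```

```bash
python3 - <<'E'
from h import *
f=[]
for _ in range(4): get_image("top"); f.append(get_state()["ft_force"][2])
print(f,np.mean(f))
E
python3 tgt.py .545 -.23 .30 -140 10 lip
```

```text
[np.float64(-2.712329127952058), np.float64(-3.3198195866443325), np.float64(-1.7587908082646821), np.float64(-2.8977822096281107)] -2.672180433122296
20.5167 [ 0.4936 -0.2724  0.3231] [-0.2 -0.7 -2.9] 21.6 [ 0.599 -0.185  0.408]
([130.0, 2.0, 95.0], [-0.005, -1.012, 0.006])
```

The scale is back to the empty scoop's weight, so all five went in. Now I'll level the scoop and bring it back.

Request:
{"method": "send_rows", "body": {"xyz": [[8,0,5],[20,0,14],[34,1,25],[48,1,35],[62,1,45],[76,1,55],[90,1,66],[104,2,76],[118,2,86],[130,2,95]], "dr": [[0,-0.08,0],[0,-0.18,0],[0,-0.29,0],[0,-0.4,0],[0,-0.51,0],[0,-0.62,0],[0,-0.73,0],[0,-0.84,0],[0,-0.94,0],[0,-1.01,0]]}}

```text
time: 21.35
position: [0.6005, -0.1819, 0.4095]
tool_rot: [-2.879, -1.066, -0.252]
ft_force: [0.3, 0.3, -3.1]
grip_width: 0.246
grip_force: 57.9
```

```bash
python3 tgt.py .62 -.06 .39 -80 0
python3 - <<'E'
from h import *
i=get_image("top"); cv2.imwrite("pics/t6.png",i[:,:,::-1])
g=i.max(2); m=(g<45).astype(np.uint8); n,l,st,c=cv2.connectedComponentsWithStats(m)
for a,b in zip(st[1:],c[1:]):
    if 12<a[4]<400: print(a.tolist(),b.round(0).tolist())
print("matchbox,brick",onz([(148,263),(195,291)],"top",[.022,.065]).round(3))
E
```

```text
21.35 [ 0.6005 -0.1819  0.4095] [ 0.3  0.3 -3.1] 21.4 [ 0.62 -0.06  0.39]
([89.0, -80.0, 36.0], [0.09, -0.159, -1.034])
[433, 262, 9, 9, 54] [437.0, 266.0]
matchbox,brick [[0.362 0.475 0.022]
 [0.269 0.302 0.065]]
```

Request:
{"method": "send_rows", "body": {"xyz": [[5,-5,2],[14,-13,6],[25,-22,10],[36,-32,14],[47,-42,19],[58,-52,23],[69,-62,28],[79,-71,32],[86,-77,35],[89,-80,36]], "dr": [[0.007,-0.012,-0.08],[0.016,-0.028,-0.18],[0.025,-0.045,-0.29],[0.035,-0.062,-0.4],[0.044,-0.078,-0.51],[0.054,-0.095,-0.62],[0.063,-0.112,-0.73],[0.073,-0.129,-0.84],[0.082,-0.146,-0.95],[0.09,-0.159,-1.034]]}}

```text
time: 22.23
position: [0.6185, -0.0604, 0.3869]
tool_rot: [-2.012, -2.409, -0.003]
ft_force: [0.6, -0.4, -3.1]
grip_width: 0.244
grip_force: 57.9
```

```bash
python3 tgt.py .60 .12 .32 -25 0
```

```text
22.2333 [ 0.6185 -0.0604  0.3869] [ 0.6 -0.4 -3.1] 21.3 [0.6  0.12 0.32]
([181.0, 14.0, 68.0], [0.001, -0.004, -0.955])
```

Request:
{"method": "send_rows", "body": {"xyz": [[10,1,4],[28,2,10],[48,4,18],[70,5,26],[92,7,35],[114,9,43],[136,10,51],[156,12,59],[172,13,65],[181,14,68]], "dr": [[0,0,-0.06],[0,0,-0.15],[0,0,-0.25],[0,0,-0.36],[0,0,-0.47],[0,0,-0.58],[0,0,-0.69],[0,0,-0.8],[0,0,-0.9],[0,-0.004,-0.955]]}}

```text
time: 23.07
position: [0.6001, 0.1204, 0.3184]
tool_rot: [-0.682, -3.066, -0.001]
ft_force: [0.0, 1.0, -2.8]
grip_width: 0.245
grip_force: 57.9
```

```bash
python3 tgt.py .493 .349 .20 15 0
```

```text
23.0667 [0.6001 0.1204 0.3184] [ 0.   1.  -2.8] 21.4 [0.493 0.349 0.2  ]
([194.0, 162.0, 119.0], [0.0, -0.0, -0.699])
```

Request:
{"method": "send_rows", "body": {"xyz": [[12,10,0],[35,29,5],[62,52,15],[89,75,30],[116,97,45],[142,119,60],[166,139,80],[184,154,95],[192,160,110],[194,162,119]], "dr": [[0,0,-0.05],[0,0,-0.12],[0,0,-0.2],[0,0,-0.28],[0,0,-0.36],[0,0,-0.44],[0,0,-0.52],[0,0,-0.6],[0,0,-0.67],[0,0,-0.699]]}}

```text
time: 23.9
position: [0.4932, 0.3494, 0.1982]
tool_rot: [0.409, -3.114, 0.003]
ft_force: [-0.0, 0.1, -2.3]
grip_width: 0.246
grip_force: 57.9
```

```bash
python3 - <<'E'
from h import *
for _ in range(3): get_image("top")
E
python3 tgt.py .493 .349 .0965 15 0
```

```text
24.05 [0.4971 0.3451 0.1999] [ 0.1 -0.8 -3. ] 21.5 [0.493 0.349 0.096]
([3.0, 5.0, 103.0], [-0.004, 0.002, -0.011])
```

Request:
{"method": "send_rows", "body": {"xyz": [[0,0,12],[0,0,30],[0,0,48],[0,0,65],[0,0,80],[0,0,91],[0,0,98],[0,0,101],[0,0,103],[0,0,104]], "dr": [[0,0,0],[0,0,0],[0,0,0],[0,0,0],[0,0,0],[0,0,0],[0,0,0],[0,0,0],[0,0,0],[0,0,0]]}}

```text
time: 24.88
position: [0.498, 0.3464, 0.0968]
tool_rot: [-0.396, 3.112, -0.003]
ft_force: [-0.6, -0.9, -3.0]
grip_width: 0.247
grip_force: 57.9
```

Request:
{"method": "send_rows", "body": {"xyz": [[0,0,0.5],[0,0,1],[0,0,1.5],[0,0,2],[0,0,2],[0,0,2],[0,0,2],[0,0,2],[0,0,2],[0,0,2]], "dr": [[0,0,0],[0,0,0],[0,0,0],[0,0,0],[0,0,0],[0,0,0],[0,0,0],[0,0,0],[0,0,0],[0,0,0]]}}

```text
time: 25.72
position: [0.4974, 0.3462, 0.0941]
tool_rot: [-0.397, 3.113, -0.004]
ft_force: [0.8, -0.4, -2.5]
grip_width: 0.248
grip_force: 57.9
```

Request:
{"method": "send_rows", "body": {"xyz": [[0,0,0.4],[0,0,0.8],[0,0,1.2],[0,0,1.5],[0,0,1.5],[0,0,1.5],[0,0,1.5],[0,0,1.5],[0,0,1.5],[0,0,1.5]], "dr": [[0,0,0],[0,0,0],[0,0,0],[0,0,0],[0,0,0],[0,0,0],[0,0,0],[0,0,0],[0,0,0],[0,0,0]]}}

```text
time: 26.55
position: [0.4974, 0.3463, 0.0927]
tool_rot: [-0.397, 3.113, -0.004]
ft_force: [-0.1, -0.0, -2.7]
grip_width: 0.244
grip_force: 57.9
```

Request:
{"method": "send_rows", "body": {"xyz": [[0,0,0.5],[0,0,1],[0,0,1.5],[0,0,2],[0,0,2],[0,0,2],[0,0,2],[0,0,2],[0,0,2],[0,0,2]], "dr": [[0,0,0],[0,0,0],[0,0,0],[0,0,0],[0,0,0],[0,0,0],[0,0,0],[0,0,0],[0,0,0],[0,0,0]]}}

```text
time: 27.38
position: [0.4975, 0.3462, 0.0909]
tool_rot: [-0.397, 3.113, -0.004]
ft_force: [-2.0, -2.5, 2.6]
grip_width: 0.244
grip_force: 57.9
```

Request:
{"method": "send_rows", "body": {"xyz": [[0,0,0],[0,0,0],[0,0,0],[0,0,0],[0,0,0],[0,0,0],[0,0,0],[0,0,0],[0,0,0],[0,0,0]], "dr": [[0,0,0],[0,0,0],[0,0,0],[0,0,0],[0,0,0],[0,0,0],[0,0,0],[0,0,0],[0,0,0],[0,0,0]], "jaw": 56, "grip_force": 6}}

```text
time: 28.22
position: [0.4974, 0.3463, 0.0906]
tool_rot: [-0.397, 3.113, -0.004]
ft_force: [-0.2, -0.1, -0.0]
grip_width: 0.645
grip_force: 0.0
```

Request:
{"method": "send_rows", "body": {"xyz": [[0,0,-10],[0,0,-25],[0,0,-45],[0,0,-70],[0,0,-100],[0,0,-135],[0,0,-170],[0,0,-205],[0,0,-235],[0,0,-250]], "dr": [[0,0,0],[0,0,0],[0,0,0],[0,0,0],[0,0,0],[0,0,0],[0,0,0],[0,0,0],[0,0,0],[0,0,0]]}}

```text
time: 29.05
position: [0.4973, 0.3474, 0.3467]
tool_rot: [-0.396, 3.107, 0.002]
ft_force: [0.1, 0.3, 0.2]
grip_width: 0.643
grip_force: 0.0
```

```bash
python3 tgt.py .60 .14 .35 17 0
python3 - <<'E'
from h import *
piv=np.array([.518,-.168]); a=np.radians(18.5); print("knob est",piv+.13*np.array([np.cos(a),np.sin(a)]))
E
```

```text
29.05 [0.4973 0.3474 0.3467] [0.1 0.3 0.2] 55.9 [0.6  0.14 0.35]
([-47.0, -227.0, -3.0], [-0.0, 0.01, -0.043])
knob est [ 0.64128208 -0.12675039]
```

Request:
{"method": "send_rows", "body": {"xyz": [[-3,-12,-4],[-8,-38,-8],[-15,-70,-12],[-22,-105,-14],[-29,-138,-14],[-36,-170,-14],[-41,-198,-14],[-45,-218,-14],[-47,-227,-14],[-47,-227,-14]], "dr": [[0,0,0],[0,0,0],[0,0,0],[0,0,-0.02],[0,0,-0.04],[0,0.01,-0.043],[0,0.01,-0.043],[0,0.01,-0.043],[0,0.01,-0.043],[0,0.01,-0.043]], "jaw": 75}}

```text
time: 29.88
position: [0.5996, 0.135, 0.3547]
tool_rot: [0.455, -3.101, 0.009]
ft_force: [-0.4, -0.5, 0.2]
grip_width: 0.86
grip_force: 0.0
```

```bash
python3 tgt.py .641 -.126 .33 18 0
python3 - <<'E'
from h import *
s=get_state(); i=get_image("wrist"); t=get_image("top"); cv2.imwrite("pics/w7.png",i[:,:,::-1]); cv2.imwrite("pics/t7.png",t[:,:,::-1])
h=cv2.cvtColor(i,cv2.COLOR_RGB2HSV); m=((i.max(2)<50)).astype(np.uint8); m[238:]=0
n,l,st,c=cv2.connectedComponentsWithStats(m)
for a,b in zip(st[1:],c[1:]):
    if a[4]>60: print(a.tolist(),b.round(0).tolist(),onz([b],"wrist",[.02],s)[0].round(3))
# scoop lip/back: bright blob outline near expected
print(proj([[.57,.372,0],[.493,.349,.108],[.641,-.126,.262]],"wrist",s).round(0))
E
```

```text
29.8833 [0.5996 0.135  0.3547] [-0.4 -0.5  0.2] 74.8 [ 0.641 -0.126  0.33 ]
([35.0, -262.0, 26.0], [-0.004, -0.009, -0.023])
[37, 0, 91, 99, 4840] [79.0, 33.0] [ 0.497 -0.188  0.02 ]
[290, 104, 23, 24, 400] [301.0, 116.0] [0.517 0.139 0.02 ]
[[430. 194.]
 [474. 147.]
 [-45. 168.]]
```

Request:
{"method": "send_rows", "body": {"xyz": [[2,-15,0],[6,-45,0],[11,-82,0],[16,-120,5],[21,-158,10],[26,-196,15],[31,-230,20],[34,-252,26],[35,-262,26],[35,-262,26]], "dr": [[0,0,0],[0,0,0],[0,0,0],[0,0,0],[0,0,-0.02],[-0.004,-0.009,-0.023],[-0.004,-0.009,-0.023],[-0.004,-0.009,-0.023],[-0.004,-0.009,-0.023],[-0.004,-0.009,-0.023]]}}

```text
time: 30.82
position: [0.6418, -0.1227, 0.3299]
tool_rot: [-0.498, 3.101, 0.002]
ft_force: [0.0, -0.0, -0.3]
grip_width: 0.862
grip_force: 0.0
```

```bash
python3 - <<'E'
from h import *
for _ in range(3): get_image("top")
E
python3 tgt.py .641 -.126 .2455 18 0
```

```text
30.9667 [ 0.6426 -0.1181  0.3309] [ 0.3  0.4 -0.7] 75.3 [ 0.641 -0.126  0.246]
([4.0, -7.0, 85.0], [0.003, 0.003, 0.01])
```

Request:
{"method": "send_rows", "body": {"xyz": [[2,-4,8],[4,-7,22],[4,-7,38],[4,-7,54],[4,-7,68],[4,-7,78],[4,-7,84],[4,-7,85],[4,-7,85],[4,-7,85]], "dr": [[0,0,0],[0,0,0.01],[0.003,0.003,0.01],[0.003,0.003,0.01],[0.003,0.003,0.01],[0.003,0.003,0.01],[0.003,0.003,0.01],[0.003,0.003,0.01],[0.003,0.003,0.01],[0.003,0.003,0.01]]}}

```text
time: 31.8
position: [0.641, -0.1296, 0.2465]
tool_rot: [-0.485, 3.103, -0.004]
ft_force: [-0.2, -0.6, 0.1]
grip_width: 0.861
grip_force: 0.0
```

Request:
{"method": "send_rows", "body": {"xyz": [[0,0,0],[0,0,0],[0,0,0],[0,0,0],[0,0,0],[0,0,0],[0,0,0],[0,0,0],[0,0,0],[0,0,0]], "dr": [[0,0,0],[0,0,0],[0,0,0],[0,0,0],[0,0,0],[0,0,0],[0,0,0],[0,0,0],[0,0,0],[0,0,0]], "jaw": 30}}

```text
time: 32.63
position: [0.6403, -0.1289, 0.2455]
tool_rot: [0.486, -3.103, 0.002]
ft_force: [-1.5, 1.3, 0.8]
grip_width: 0.355
grip_force: 0.9
```

```bash
cat > arc.py <<'E'
from h import *
import sys
s=log();print(s["position"],round(s["grip_width"]*87,1),s["grip_force"],s["ft_force"])
piv=np.array([.518,-.168]); p0=s["position"][:2]; a0=np.degrees(np.arctan2(*(p0-piv)[::-1])); print("az",a0,"rad",np.linalg.norm(p0-piv))
st=float(sys.argv[1]); z=.2455
for k in range(1,11):
    a=a0+st*k; th=np.radians(a); print(round(a,1),*goto(np.r_[piv+.130*np.array([np.cos(th),np.sin(th)]),z],a+90,s))
E
python3 arc.py -5.8
```

```text
[ 0.64026499 -0.12892366  0.24548485] 30.9 0.9391870186664164 [-1.53167232  1.3305907   0.76983147]
az 17.7240720082617 rad 0.12835765885834743
11.9 [-1.0, -13.0, -0.0] [-0.001, -0.001, 0.102]
6.1 [1.0, -26.0, 0.0] [-0.001, -0.001, 0.204]
0.3 [4.0, -39.0, 0.0] [-0.001, -0.001, 0.305]
-5.5 [9.0, -51.0, 0.0] [-0.001, -0.001, 0.406]
-11.3 [15.0, -63.0, 0.0] [-0.001, -0.001, 0.507]
-17.1 [22.0, -74.0, 0.0] [-0.001, -0.001, 0.609]
-22.9 [30.0, -85.0, 0.0] [-0.001, -0.001, 0.71]
-28.7 [39.0, -94.0, 0.0] [-0.001, -0.001, 0.811]
-34.5 [49.0, -103.0, 0.0] [-0.001, -0.001, 0.912]
-40.3 [60.0, -110.0, 0.0] [-0.001, -0.001, 1.013]
```

Request:
{"method": "send_rows", "body": {"xyz": [[-1,-13,0],[1,-26,0],[4,-39,0],[9,-51,0],[15,-63,0],[22,-74,0],[30,-85,0],[39,-94,0],[49,-103,0],[60,-110,0]], "dr": [[0,0,0.1],[0,0,0.2],[0,0,0.305],[0,0,0.406],[0,0,0.507],[0,0,0.609],[0,0,0.71],[0,0,0.811],[0,0,0.912],[0,0,1.013]]}}

```text
time: 33.47
position: [0.6177, -0.2519, 0.2456]
tool_rot: [1.086, 2.947, -0.001]
ft_force: [1.1, 1.8, -0.6]
grip_width: 0.345
grip_force: 1.4
```

```bash
python3 arc.py -5.2
```

```text
[ 0.617692   -0.25188456  0.24555721] 30.0 1.4221518585691229 [ 1.06747393  1.75502813 -0.55900993]
az -40.07850574047455 rad 0.13028858032539406
-45.3 [1.0, -12.0, 0.0] [-0.0, 0.001, 0.084]
-50.5 [2.0, -23.0, 0.0] [-0.0, 0.001, 0.175]
-55.7 [5.0, -35.0, 0.0] [-0.0, 0.001, 0.265]
-60.9 [8.0, -46.0, 0.0] [0.0, 0.001, 0.356]
-66.1 [13.0, -57.0, 0.0] [0.0, 0.001, 0.447]
-71.3 [19.0, -67.0, 0.0] [0.0, 0.001, 0.538]
-76.5 [25.0, -77.0, 0.0] [0.0, 0.001, 0.628]
-81.7 [32.0, -87.0, 0.0] [0.0, 0.001, 0.719]
-86.9 [41.0, -95.0, 0.0] [0.0, 0.001, 0.81]
-92.1 [50.0, -103.0, 0.0] [0.0, 0.001, 0.901]
```

Request:
{"method": "send_rows", "body": {"xyz": [[1,-12,0],[2,-23,0],[5,-35,0],[8,-46,0],[13,-57,0],[19,-67,0],[25,-77,0],[32,-86,0],[40,-94,0],[46,-99,0]], "dr": [[0,0,0.08],[0,0,0.17],[0,0,0.26],[0,0,0.35],[0,0,0.44],[0,0,0.53],[0,0,0.62],[0,0,0.71],[0,0,0.8],[0,0,0.86]]}}

```text
time: 34.3
position: [0.5179, -0.2982, 0.2462]
tool_rot: [2.216, 2.224, -0.0]
ft_force: [1.1, 0.2, 0.2]
grip_width: 0.344
grip_force: 1.1
```

```bash
python3 arc.py -1
```

```text
[ 0.51786017 -0.29822553  0.24620124] 29.9 1.1437204902176745 [1.07858464 0.17548122 0.17826842]
az -90.06152316665833 rad 0.130225602078401
-91.1 [0.0, -2.0, 1.0] [0.001, 0.002, 0.022]
-92.1 [0.0, -5.0, 1.0] [0.001, 0.002, 0.04]
-93.1 [0.0, -7.0, 1.0] [0.001, 0.002, 0.057]
-94.1 [1.0, -9.0, 1.0] [0.001, 0.002, 0.075]
-95.1 [1.0, -11.0, 1.0] [0.001, 0.002, 0.092]
-96.1 [1.0, -14.0, 1.0] [0.001, 0.002, 0.109]
-97.1 [1.0, -16.0, 1.0] [0.001, 0.002, 0.127]
-98.1 [2.0, -18.0, 1.0] [0.001, 0.002, 0.144]
-99.1 [2.0, -20.0, 1.0] [0.001, 0.002, 0.162]
-100.1 [2.0, -23.0, 1.0] [0.002, 0.002, 0.179]
```

Request:
{"method": "send_rows", "body": {"xyz": [[0,-2,0],[0,-3.5,0],[0,-5,0],[0,-6.5,0],[1,-8,0],[1,-9.5,0],[1,-11,0],[1,-12.5,0],[1,-14,0],[1,-14,0]], "dr": [[0,0,0.02],[0,0,0.03],[0,0,0.04],[0,0,0.055],[0,0,0.065],[0,0,0.08],[0,0,0.09],[0,0,0.1],[0,0,0.11],[0,0,0.11]]}}

```text
time: 35.13
position: [0.5072, -0.2973, 0.2463]
tool_rot: [2.326, 2.101, 0.003]
ft_force: [10.1, -0.7, -3.6]
grip_width: 0.35
grip_force: 5.3
```

```bash
python3 arc.py -1 | head -3
```

```text
[ 0.50723638 -0.29730434  0.24631674] 30.4 5.306152438279241 [10.14580276 -0.72655244 -3.64374   ]
az -94.7584758415472 rad 0.1297515581848648
-95.8 [-0.0, -2.0, 1.0] [0.007, 0.003, -0.001]
```

Request:
{"method": "send_rows", "body": {"xyz": [[0,-1,0],[0,-2,0],[0,-3,0],[0,-3,0],[0,-3,0],[0,-3,0],[0,-3,0],[0,-3,0],[0,-3,0],[0,-3,0]], "dr": [[0,0,0],[0,0,0],[0,0,0],[0,0,0],[0,0,0],[0,0,0],[0,0,0],[0,0,0],[0,0,0],[0,0,0]], "grip_force": 15}}

```text
time: 35.97
position: [0.5071, -0.2973, 0.2463]
tool_rot: [2.32, 2.1, 0.006]
ft_force: [18.0, -2.8, -8.2]
grip_width: 0.344
grip_force: 9.0
```

```bash
python3 arc.py -1 | head -3
```

```text
[ 0.50706765 -0.29726618  0.24634178] 29.9 8.963156891986728 [18.0283738  -2.83397257 -8.24127131]
az -94.83413624366794 rad 0.12972764644684157
-95.8 [-0.0, -2.0, 1.0] [0.012, 0.005, 0.002]
```

Request:
{"method": "send_rows", "body": {"xyz": [[0,2,0],[0,4,0],[0,5,0],[0,5,0],[0,5,0],[0,5,0],[0,5,0],[0,5,0],[0,5,0],[0,5,0]], "dr": [[0,0,0],[0,0,0],[0,0,0],[0,0,0],[0,0,0],[0,0,0],[0,0,0],[0,0,0],[0,0,0],[0,0,0]], "jaw": 65}}

```text
time: 36.8
position: [0.5057, -0.2979, 0.246]
tool_rot: [2.331, 2.104, -0.003]
ft_force: [1.0, -0.3, -0.3]
grip_width: 0.743
grip_force: 0.0
```

Request:
{"method": "send_rows", "body": {"xyz": [[0,0,-8],[0,0,-22],[0,0,-42],[0,0,-65],[0,0,-90],[0,0,-115],[0,0,-135],[0,0,-148],[0,0,-150],[0,0,-150]], "dr": [[0,0,0],[0,0,0],[0,0,0],[0,0,0],[0,0,0],[0,0,0],[0,0,0],[0,0,0],[0,0,0],[0,0,0]]}}

```text
time: 37.63
position: [0.506, -0.2979, 0.397]
tool_rot: [2.33, 2.103, -0.002]
ft_force: [0.5, 1.0, -0.2]
grip_width: 0.748
grip_force: 0.0
```

```bash
python3 tgt.py .45 -.02 .40 -10 0
```

```text
37.6333 [ 0.506  -0.2979  0.397 ] [ 0.5  1.  -0.2] 65.1 [ 0.45 -0.02  0.4 ]
([271.0, -84.0, -4.0], [-0.001, 0.004, -1.499])
```

Request:
{"method": "send_rows", "body": {"xyz": [[15,-5,0],[45,-14,0],[80,-25,0],[118,-37,0],[155,-48,0],[192,-60,0],[228,-71,0],[255,-79,0],[268,-83,0],[271,-84,0]], "dr": [[0,0,-0.05],[0,0,-0.1],[0,0,-0.15],[0,0,-0.2],[0,0,-0.25],[0,0,-0.3],[0,0,-0.35],[0,0,-0.4],[0,0,-0.4],[0,0,-0.4]]}}

```text
time: 38.47
position: [0.4489, -0.0157, 0.3941]
tool_rot: [-1.859, -2.532, 0.005]
ft_force: [-0.2, 0.5, 0.1]
grip_width: 0.746
grip_force: 0.0
```

Run:
```python
from h import *
get_image("top");T=get_image("top");S=get_image("scene"); cv2.imwrite("pics/t9.png",T[:,:,::-1]); cv2.imwrite("pics/s9.png",S[:,:,::-1])
print(get_state()["position"])
out=[]
for n,im in (("top",T),("scene",S)):
    P=[.506,-.2975,.255]; u,v=proj([P],n)[0].astype(int); c=im[v-12:v+13,u-12:u+13].astype(int); m=(c[...,0]-c[...,2]>25)&(c.max(2)<190)
    b,a=np.nonzero(m); print(n,(u,v),m.sum(),a.mean()+u-12,b.mean()+v-12); out.append(rays([(a.mean()+u-12,b.mean()+v-12)],n))
A=[];b=[]
for o,d in out:
    d=d[0]/np.linalg.norm(d[0]);M=np.eye(3)-np.outer(d,d);A.append(M);b.append(M@o)
print("knob",np.linalg.lstsq(np.vstack(A),np.hstack(b),rcond=None)[0].round(3))
# change against the first pictures, away from the arm: new blobs
for n,im in (("top",T),("scene",S)):
    old=cv2.imread(f"pics/{n}0.png")[:,:,::-1]; d=np.abs(cv2.GaussianBlur(im,(3,3),0).astype(int)-cv2.GaussianBlur(np.ascontiguousarray(old),(3,3),0)).max(2)
    k,l,st,c=cv2.connectedComponentsWithStats((d>45).astype(np.uint8))
    print(n,[(a.tolist(),im[l==j+1].mean(0).round(0).tolist()) for j,a in enumerate(st[1:]) if a[4]>14])
print(proj([[.507,-.297,.262],[.52,.352,.05],[.517,.139,.02]],"top").round(0),proj([[.507,-.297,.262],[.52,.352,.05],[.517,.139,.02]],"scene").round(0))
```

```text
[ 0.44981906 -0.02053003  0.39475786]
top (np.int64(389), np.int64(210)) 41 388.7317073170732 209.90243902439025
scene (np.int64(185), np.int64(187)) 278 182.71223021582733 182.6726618705036
knob [ 0.506 -0.298  0.272]
top [([295, 156, 28, 15, 208], [97.0, 96.0, 68.0]), ([277, 164, 78, 233, 6403], [91.0, 90.0, 63.0]), ([240, 176, 27, 37, 657], [147.0, 147.0, 149.0]), ([194, 201, 5, 13, 39], [148.0, 145.0, 145.0]), ([385, 203, 9, 5, 31], [128.0, 127.0, 134.0]), ([385, 212, 6, 4, 18], [69.0, 51.0, 44.0]), ([244, 216, 12, 12, 100], [69.0, 65.0, 63.0]), ([365, 230, 30, 9, 50], [130.0, 132.0, 141.0]), ([293, 265, 6, 15, 54], [87.0, 85.0, 58.0]), ([295, 281, 10, 10, 60], [91.0, 89.0, 61.0]), ([3, 290, 9, 3, 17], [95.0, 90.0, 87.0]), ([388, 295, 17, 5, 37], [106.0, 77.0, 47.0]), ([6, 298, 28, 45, 702], [157.0, 101.0, 57.0]), ([29, 301, 76, 70, 2568], [143.0, 131.0, 119.0]), ([385, 303, 62, 28, 991], [112.0, 82.0, 50.0]), ([4, 308, 4, 14, 26], [77.0, 51.0, 31.0]), ([449, 311, 10, 20, 145], [68.0, 68.0, 69.0]), ([34, 321, 4, 12, 22], [79.0, 53.0, 35.0]), ([83, 328, 195, 92, 6592], [153.0, 112
[... 961 characters left out ...]
3, 16, 21, 190], [116.0, 117.0, 86.0]), ([256, 87, 32, 64, 1104], [50.0, 47.0, 46.0]), ([304, 119, 10, 19, 116], [138.0, 138.0, 103.0]), ([288, 130, 10, 20, 124], [119.0, 120.0, 88.0]), ([168, 157, 31, 30, 482], [136.0, 109.0, 80.0]), ([209, 159, 9, 3, 20], [131.0, 101.0, 70.0]), ([154, 178, 7, 15, 61], [121.0, 116.0, 111.0]), ([316, 181, 73, 25, 521], [196.0, 158.0, 113.0]), ([397, 205, 13, 8, 69], [197.0, 159.0, 114.0]), ([307, 255, 13, 10, 89], [82.0, 81.0, 78.0]), ([291, 265, 17, 26, 291], [204.0, 204.0, 201.0]), ([307, 267, 16, 25, 274], [164.0, 164.0, 161.0]), ([367, 267, 5, 16, 61], [190.0, 190.0, 187.0])]
[[390. 210.]
 [185. 217.]
 [248. 220.]] [[185. 186.]
 [379. 258.]
 [315. 259.]]
```

```bash
python3 -c "
from bench import *
print(close_job())"
```

```text
the job is handed in; nothing more can be done
None
```

Job handed in after about 38 s: five of the six briquettes tipped into the stove and one left in the trough, the scoop standing on the bench, the cover shut against its stop, and no strays or shifted bystanders in the final pictures.

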